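# Set a cup on the bedside warmer and dial its timer

### The arm

A 6-joint arm with a two-finger parallel gripper is mounted at the origin on the work surface. World frame = base frame: x ahead of the robot, y to its left, z up, the work surface at z = 0. Lengths are in m, angles in rad, forces in N, time in s.
With the tool pointing down it reaches from about 0.35 to 0.975 m from the base axis. Payload 4.9 kg.
Tool frame: the origin (TCP) lies at the very end of the fingers, on their centre line; the grasp point (between the pads) lies 19 mm behind it (manip.hold_point_z is the distance from the TCP to the grasp point, in m); z points along the fingers, x is the direction in which the jaws open and shut, and the axes are right-handed (so a half turn about z gives the same grasp; the last joint's range is limited). The gripper opens to 85 mm and grips with 20 to 120 N. Pads are 22 mm wide; open, the fingers measure 114 mm over their backs; the gripper's body (76 mm by 85 mm) begins 54 mm behind the grasp point. The pads swing forward as they close: fully open they stand 13 mm farther back than shut.
Start: joints at [-1.405, 0.053, 1.613, -0, 1.476, -0.119], TCP at [0.176, -0.6, 0.231] pointing down, gripper open.
Joint ranges: [-3.01, 3.01], [-1.01, 2.22], [0.06, 2.58], [-1.02, 4.17], [0.09, 2.62], [-3.14, 3.14]. Speed limits (rad/s): [2.57, 2.57, 3.14, 3.14, 3.14, 3.14].

### API

Orientations are given as a unit quaternion [w, x, y, z].
In Python, from plant import manip gives the robot as it stands.
- The arm moves only by the shell command python3 -m handwheel 'ROWS' [OPENING]. ROWS is JSON, a list of rows, each an object of numbers: "dx", "dy", "dz": the shift along the tool's x, y, z in m; "ax", "ay", "az": the turn, a rotation vector about the tool's x, y, z in rad. In form: [{"dx": .., "dy": .., "dz": .., "ax": .., "ay": .., "az": ..}, ...]. A call has 1 to 5 rows; each row is the pose to reach, as a shift and turn from the pose commanded when the call began, along the tool's axes at that moment; what a row does not reach only later rows make up. A row lasts 1/8 s, in which the tool goes at most 62.5 mm and 10.7 degrees, less where a joint would pass 70% of its speed; a pose out of reach is approached as far as the arm can. A call with a gripper value outside its range is refused whole. OPENING is the closure in counts, from 0 (fully open) to 255 (shut), set as the call begins (- or left out, the last holds). The fingers move at their own pace and stop on an object; the grip force is fixed at half the most. Time passes only in rows, so rows that repeat a pose let the fingers close. It gives the time, the measured TCP pose, the force and the opening at its end, in the units of the state.
- manip.state(): the state, without advancing time (a new reading comes with each control period).
- manip.grab_frame(name): name is "scene" or "side" or "wrist"; returns a dict with "image" (384x512x3 uint8, blue, green, red), "z_map" (384x512 float32, m along the optical axis (not along the pixel's ray), 0 where there is no reading), "K" (3x3 intrinsics, pixels), "xyz" and "rotation" of the camera in the world. Camera axes: x right, y up, looking along -z (the intrinsics and any distortion apply to the point x, -y, -z); pixel columns grow to the right and rows downward; lengths in m; the calibration is good to about 2 mm. The wrist camera is an equidistant fisheye: a pixel r from the principal point sees the ray r / f radians off the axis. A picture is of the moment at which its call begins.
- manip.job_done(): hands the job in, once; it reports no verdict.
The state is a dict: "time": time; "joint_pos": joint angles; "joint_vel": joint speeds; "joint_efforts": joint torques, N m; "tool_pos": TCP position; "tool_rot": TCP orientation; "contact_force": force on the tool from outside, world axes, zero at the start; "ft_torque": the same for the moment, N m; "gripper_width": opening from 0.0 (shut) to 1.0 (fully open).
Only numpy, scipy, OpenCV 4.12 (cv2) and the standard library are available. Lean on these libraries where they do the work, as an engineer would, in place of code of your own. Each camera call takes 0.05 s, during which the arm holds its last target.

### The job

Get the bedside cup warmer ready: lift the round lid off its warming plate and lay it flat on the flat coaster, then turn the upside-down square cup the right way up (mouth up) and stand it gently in the middle of the bare plate. With the cup standing there, turn the timer wheel until the pointer on its rim lines up with the small rider on the far side of the scale, without shifting the rider, and let go. Leave the other things on the table where they are.

Things in the scene. Friction and masses are not known exactly. Their poses are not given: they have to be found in the camera images.
- plate (a point): centre of the top of the warming plate: a dark steel disc 96 mm across, 2 mm proud of the grey warmer housing (130 x 290 mm, 30 mm high, fixed to the table), so 32 mm above the table. z up; the plate and the wheel stand side by side 155 mm apart along the housing's y axis (wheel at +y), x points to the housing's far side (away from the robot, give or take its yaw).
- wheel_axis (a point): point on the timer wheel's vertical axis, at the centre of its top, 80 mm above the table; fixed to the housing, same axes as the plate. The black wheel has a round fluted grip 52 mm across from 46 to 80 mm above the table, on a wider skirt 80 mm across from 32 to 46 mm above the table.
- wheel (a joint): turn of the timer wheel (rad), growing counter-clockwise seen from above; 0 puts the pointer at the housing's +x (far) side; stops at -1.0 and 2.9. Light friction (0.08 N m), stays where it is left. It starts between 0.9 and 1.6, so it must be turned clockwise. Lined up when joint wheel equals joint rider.
- pointer (a point): outer tip of the pointer, a steel fin 5 mm wide and 12 mm high that stands out 6 mm from the side of the wheel's skirt; 46 mm from the wheel axis, 39 mm above the table. x points outward along the fin, away from the axis.
- rider (a joint): angle of the rider about the wheel axis (rad), measured as for joint wheel; between -0.4 and 0.4, so on the far side. It is stiff but can be pushed out of place: leave it alone.
- rider_tip (a point): inner tip of the rider, a small steel block 6 mm wide on the housing just outside the wheel's skirt, from 31 to 44 mm above the table, reaching from 50 to 60 mm from the wheel axis; this point is 50 mm from the axis, 39 mm above the table. x points outward from the axis.
- lid: round white ceramic lid, disc 76 mm across and 8 mm thick with an upright knob 22 mm across and 24 mm tall in its middle (top 32 mm above its underside), 0.1 kg. Origin at the centre of its underside, z up. Starts on the warming plate.
- coaster_top (a point): centre of the top of the round dark coaster, 100 mm across, 6 mm thick, fixed to the table, z up.
- cup: square white ceramic cup, 52 x 52 mm outside and 86 mm tall with straight sides, walls and foot 4 mm, 0.14 to 0.28 kg. It starts upside down, mouth on the table. Origin at the centre of the mouth; x and y are square to its side faces; z points from the mouth to the foot (up at the start, straight down when the cup is right way up).
- cup_foot (a point): centre of the outer face of the cup's foot, 86 mm along the cup's z from the mouth; same axes as the cup.
- cream_tin: bystander: closed round aluminium cream tin 66 mm across, 27 mm high; origin at its underside
- glasses: bystander: folded reading glasses with a black frame lying flat, 124 mm wide, 50 mm deep, 14 mm high; origin at the centre of the underside
- ring_dish: bystander: small blue bowl 84 mm across, 22 mm high; origin at its underside
- pillar_candle: bystander: off-white pillar candle 64 mm across, 85 mm tall; origin at its underside
- tealight: bystander: tealight in an aluminium tin, 38 mm across, 15 mm high; origin at its underside
- book: bystander: white book lying flat, 110 x 170 x 24 mm; origin at the centre of its underside
Things that resemble listed ones, but are neither listed nor needed, are in the scene too. What is shaped like the lid but red or yellow is not meant. Of the things that look like the part that bears coaster_top, take the one that is farthest to the robot's left at the start.

How it is judged:
On the way, in this order (a step that is already met when the one before it is completed fails the run):
1. the lid lies flat on the coaster, let go (horizontal distance between lid and coaster_top below 0.02 m and z of lid in the frame of coaster_top below 0.006 m and angle between lid's own z axis and vertical below 0.1 rad and contact force between the fingers and lid below 0.1 N), for 0.2 s.
2. the cup stands mouth up in the middle of the plate, let go (horizontal distance between cup_foot and plate below 0.018 m and z of cup_foot in the frame of plate between -0.006 and 0.006 m and angle between cup's own z axis and vertical above 3 rad and contact force between the fingers and cup below 0.1 N and linear speed of cup below 0.03 m/s), for 0.2 s.
3. the wheel's pointer lines up with the rider while the cup stands on the plate (horizontal distance between pointer and rider_tip below 0.007 m and horizontal distance between cup_foot and plate below 0.018 m and z of cup_foot in the frame of plate between -0.006 and 0.006 m and angle between cup's own z axis and vertical above 3 rad), for 0.2 s.
At the end, for the whole second after the job is handed in: Lid flat on the coaster, centres within 20 mm; cup standing mouth up on the warming plate, centres within 18 mm; pointer tip within 7 mm of the rider tip (4 mm apart when exactly in line, so about 0.12 rad either way); all let go and at rest (all of step 3 and horizontal distance between lid and coaster_top below 0.02 m and z of lid in the frame of coaster_top below 0.006 m and angle between lid's own z axis and vertical below 0.1 rad and linear speed of each of cup, lid below 0.02 m/s and velocity of joint wheel between -0.05 and 0.05 rad/s); the robot touches nothing.
It fails at once if a bystander is moved more than 40 mm (distance of any of cream_tin, glasses, ring_dish, pillar_candle, tealight, book from where it was at the start of the episode above 0.04 m).
It fails at once if the rider is shifted more than 5 mm (distance of rider_tip from where it was at the start of the episode above 0.005 m).
It fails at once if the cup is banged down on the warmer (over 60 N) (contact force between cup and warmer above 60 N).
It also fails if it takes over 72 s, if anything falls off the work surface, if the arm or the gripper's body presses on something with over 40 N, if the wrist force passes 120 N, or if a joint passes its speed limit or range.

## Working session

There is one attempt and no reset: what is moved stays moved. The work goes in short steps, Python scripts to look and compute and a shell command to move; the robot and the scene stay as the last step left them, time stands still between calls to the robot, and variables do not carry over. Pictures are saved under pics/ and viewed, and the job is handed in when it is done.

```bash
mkdir -p pics; ls
python3 - <<'E'
from plant import manip
import cv2,pickle
print(manip.state())
d={}
for n in("scene","side","wrist"):
    f=manip.grab_frame(n); d[n]=f; cv2.imwrite(f"pics/{n}0.png",f["image"]); print(n,f["K"],f["xyz"],f["rotation"])
pickle.dump(d,open("f0.pkl","wb"))
E
```

```text
pics
{'time': 0.0, 'joint_pos': array([-1.40503152e+00,  5.33086405e-02,  1.61428426e+00, -9.31592912e-06,
        1.47598267e+00, -1.19001540e-01]), 'joint_vel': array([-4.20099544e-05,  5.39360206e-04, -1.17470304e-03, -1.32344637e-03,
       -2.67709455e-05, -5.13505796e-04]), 'joint_efforts': array([-9.43952473e-04, -3.93683982e+01, -3.70180714e+01, -1.64454414e-04,
        6.89217442e-03, -1.57369209e-05]), 'tool_pos': array([ 0.1754782 , -0.59922059,  0.23009872]), 'tool_rot': array([-6.81130551e-04,  8.00291451e-01, -5.99610382e-01, -7.20467108e-04]), 'contact_force': array([0.08784371, 0.54287367, 0.38058236]), 'ft_torque': array([ 0.01572289, -0.01589817,  0.04025506]), 'gripper_width': 1.0007760000215924}
scene [[374.30641087   0.         245.94220405]
 [  0.         374.30641087 188.55004542]
 [  0.           0.           1.        ]] [ 1.31071114 -0.27292369  0.69063134] [0.72689747 0.35017039 0.25142461 0.53458997]
side [[381.58551947   0.         258.34200554]
 [  0.         381.58551947 184.85865328]
 [  0.           0.           1.        ]] [ 0.36479479 -0.78955393  0.51595383] [ 0.86197112  0.48804814 -0.0752355  -0.11469276]
wrist [[297.31863964   0.         252.0652168 ]
 [  0.         297.31863964 190.76021152]
 [  0.           0.           1.        ]] [ 0.24984677 -0.57803251  0.37186846] [ 0.79107092 -0.12039395  0.09159818 -0.59272411]
```

View pics/scene0.png

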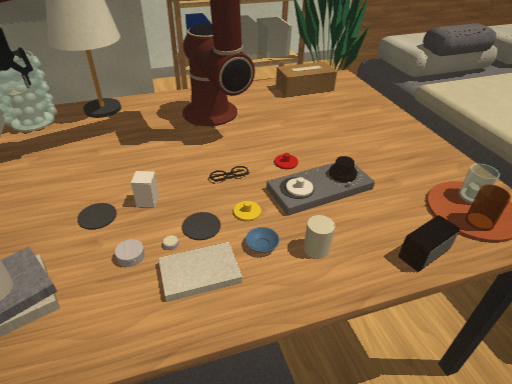

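View pics/side0.png

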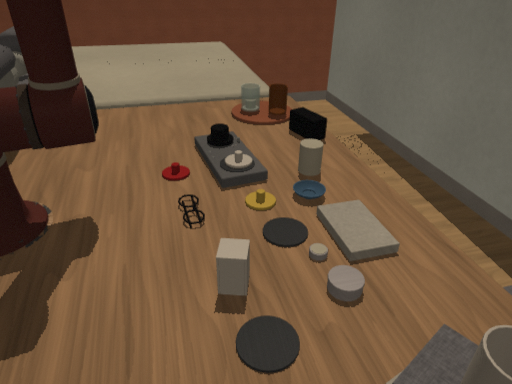

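View pics/wrist0.png

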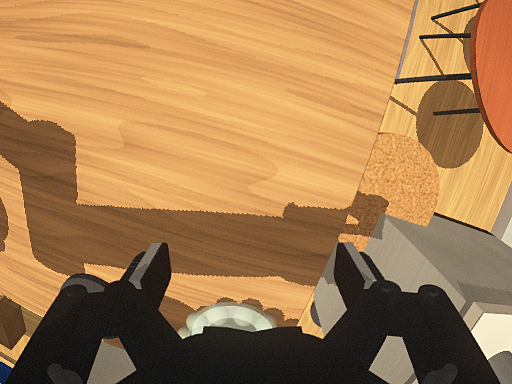

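The scene view shows these candidates:
- **Lid:** white on the plate (299,187). The red lid (286,160) and yellow lid (247,211) are decoys.
- **Coaster:** dark discs at (97,216) and (201,226). I want the one with the larger y.
- **Cup:** the white square one at (145,190). The round pillar candle (319,237) could be mistaken for it.

Next I'll measure positions and check with close crops.

```bash
cat > h.py <<'E'
import numpy as np,cv2
from scipy.spatial.transform import Rotation as R
def rot(f):
    q=np.asarray(f["rotation"]); return R.from_quat(q[[1,2,3,0]]).as_matrix()
def rays(f,uv,fish=False):
    K=f["K"]; uv=np.atleast_2d(uv).astype(float)
    x=(uv[:,0]-K[0,2])/K[0,0]; y=(uv[:,1]-K[1,2])/K[1,1]
    if fish:
        r=np.hypot(x,y)+1e-12; s=np.sin(r)/r; d=np.c_[x*s,-y*s,-np.cos(r)]
    else: d=np.c_[x,-y,-np.ones_like(x)]
    return d@rot(f).T
def onplane(f,uv,z,fish=False):
    d=rays(f,uv,fish); c=np.asarray(f["xyz"]); t=(z-c[2])/d[:,2]; return c+d*t[:,None]
def cloud(f,fish=False):
    Z=f["z_map"]; v,u=np.mgrid[:Z.shape[0],:Z.shape[1]]; d=rays(f,np.c_[u.ravel(),v.ravel()],fish)
    # scale so axial depth = z
    ax=-(d@rot(f))[:,2]
    P=np.asarray(f["xyz"])+d*(Z.ravel()/ax)[:,None]; P[Z.ravel()<=0]=np.nan
    return P.reshape(Z.shape+(3,))
def proj(f,p,fish=False):
    q=(np.atleast_2d(p)-f["xyz"])@rot(f); x,y,z=q[:,0],-q[:,1],-q[:,2]
    K=f["K"]
    if fish:
        r=np.hypot(x,y); th=np.arctan2(r,z); x=x/r*th;y=y/r*th
    else: x=x/z;y=y/z
    return np.c_[x*K[0,0]+K[0,2],y*K[1,1]+K[1,2]]
E
python3 - <<'E'
from h import *; import pickle
d=pickle.load(open("f0.pkl","rb"))
for n in("scene","side"):
    f=d[n];P=cloud(f);f["P"]=P
px={"scene":dict(lid=(299,182),plateedge=(299,200),wheel=(344,160),cupfoot=(145,177),coA=(97,216),coB=(201,226),red=(286,155),yel=(247,206),cream=(129,246),tea=(171,239),dish=(262,240),candle=(320,224),glasses=(229,174),book=(200,270)),
"side":dict(lid=(239,154),wheel=(220,130),cup=(234,250),coA=(268,343),coB=(285,232))}
for n in px:
    for k,(u,v) in px[n].items(): print(n,k,d[n]["P"][v,u].round(4))
def crop(f,x0,x1,y0,y1,s): return cv2.resize(f["image"][y0:y1,x0:x1],None,fx=s,fy=s,interpolation=cv2.INTER_CUBIC)
a=crop(d["scene"],255,385,140,220,5);cv2.imwrite("pics/c1.png",a)
a=crop(d["side"],180,280,110,190,6);cv2.imwrite("pics/c2.png",a)
E
```

```text
scene lid [0.5827 0.1166 0.0595]
scene plateedge [0.6224 0.1021 0.0306]
scene wheel [0.5467 0.272  0.0779]
scene cupfoot [ 0.472  -0.2841  0.0848]
scene coA [ 0.4996 -0.4245  0.0059]
scene coB [ 0.6169 -0.1688  0.0054]
scene red [0.4081 0.1523 0.0296]
scene yel [ 0.6037 -0.0398  0.0298]
scene cream [ 0.6544 -0.3487  0.0268]
scene tea [ 0.6527 -0.2503  0.0183]
scene dish [ 0.7091 -0.0339  0.0045]
scene candle [0.772  0.0828 0.0853]
scene glasses [ 0.4274 -0.0407  0.0102]
scene book [ 0.7708 -0.2032  0.0232]
side lid [0.5733 0.1126 0.06  ]
side wheel [0.5481 0.2493 0.0762]
side cup [ 0.4687 -0.2952  0.0846]
side coA [ 0.4914 -0.4289  0.004 ]
side coB [ 0.6077 -0.1741  0.0053]
```

View pics/c1.png

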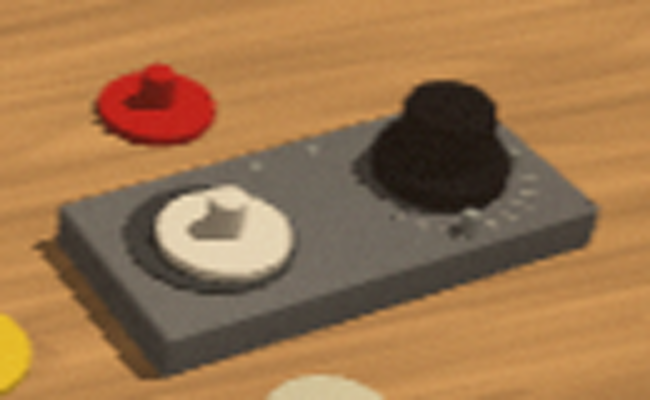

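View pics/c2.png

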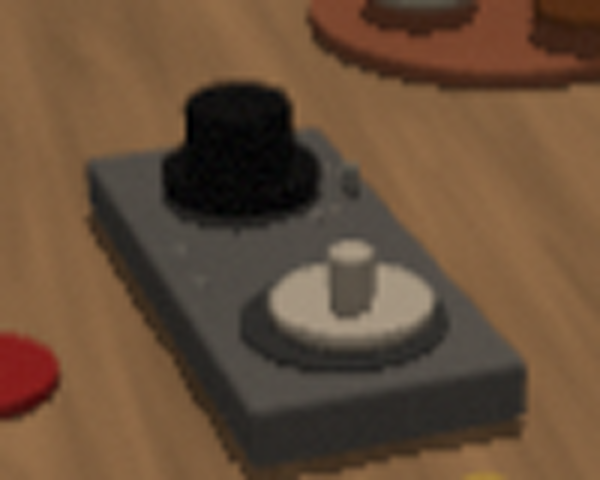

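The crops confirm the white lid on the plate, the wheel to its right, and the rider at about (468,220) in crop 1 and (350,182) in crop 2. The wanted coaster is the one at (201,226), because its y of -0.17 is larger than -0.43. Next come precise fits.

```bash
cat > m.py <<'E'
from h import *
def largest(m,near):
    n,l,s,c=cv2.connectedComponentsWithStats(m.astype(np.uint8))
    k=l[near[1],near[0]]; 
    if k==0: k=1+np.argmin(np.hypot(*(c[1:]-near).T))
    return l==k
def cont(m):
    c,_=cv2.findContours(m.astype(np.uint8),cv2.RETR_EXTERNAL,cv2.CHAIN_APPROX_NONE); return max(c,key=len)[:,0,:]
def circ(p):
    A=np.c_[2*p[:,:2],np.ones(len(p))]; s=np.linalg.lstsq(A,(p[:,:2]**2).sum(1),rcond=None)[0]; return s[:2],np.sqrt(s[2]+s[:2]@s[:2])
E
python3 - <<'E'
from m import *; import pickle
d=pickle.load(open("f0.pkl","rb"))
for n in("scene","side"):
    f=d[n];P=cloud(f);I=f["image"].astype(int);Z=P[...,2];X=P[...,0];Y=P[...,1]
    near=lambda x,y,r:np.hypot(X-x,Y-y)<r
    # lid knob top
    m=near(.58,.115,.06)&(Z>.061); print(n,"knobtop",P[m].mean(0),m.sum())
    m=near(.58,.115,.06)&(Z>.036)&(Z<.045)&(I.min(2)>60); c=cv2.convexHull(cont(m)).reshape(-1,2)
    print(n,"lid",circ(onplane(f,cont(largest(m,tuple(np.argwhere(m).mean(0).astype(int)[::-1]))),.040)))
    mc=near(.612,-.172,.09)&(I.max(2)<80); print(n,"coB",circ(onplane(f,cont(mc),.006)))
    mc=near(.496,-.427,.09)&(I.max(2)<80); print(n,"coA",circ(onplane(f,cont(mc),.006)))
    m=near(.47,-.285,.09)&(Z>.080); q=onplane(f,cont(m),.086); r=cv2.minAreaRect((q[:,:2]*1000).astype(np.float32)); print(n,"cup",r)
    m=near(.55,.26,.06)&(Z>.074)&(Z<.09); q=onplane(f,cont(m),.080); print(n,"wheeltop",circ(q),m.sum())
    m=(X>.4)&(X<.75)&(Y>-.02)&(Y<.4)&(Z>.015)&(I.max(2)-I.min(2)<25)&near(.57,.19,.2); 
    m&=~near(.77,.083,.06)
    mm=(Z>.024)&m; q=P[mm]; 
    g=mm&(abs(Z-.030)<.006); r=cv2.minAreaRect((P[g][:,:2]*1000).astype(np.float32)); print(n,"housing",r)
E
```

```text
scene knobtop [0.57532824 0.12106367 0.06299603] 28
scene lid (array([0.57902965, 0.11958574]), np.float64(0.03323374706190388))
scene coB (array([ 0.98564361, -0.22399172]), np.float64(0.03346506597866664))
scene coA (array([ 0.49709121, -0.42513183]), np.float64(0.048207084551133754))
scene cup ((473.09600830078125, -291.3859558105469), (55.2337760925293, 57.10485076904297), 73.06705474853516)
scene wheeltop (array([0.55528988, 0.26764787]), np.float64(0.026244656397028533)) 168
scene housing ((563.05224609375, 194.70535278320312), (128.93209838867188, 288.22332763671875), 6.120992183685303)
side knobtop [0.573627   0.12119203 0.06339971] 26
side lid (array([0.57309302, 0.11802071]), np.float64(0.03365072677764894))
side coB (array([ 0.6076282 , -0.17303465]), np.float64(0.04993356666140545))
side coA (array([ 0.49004623, -0.42896607]), np.float64(0.049843510442550136))
side cup ((467.35394287109375, -293.18511962890625), (58.700927734375, 52.41921615600586), 70.14810180664062)
side wheeltop (array([0.54965913, 0.26520403]), np.float64(0.02807476176575839)) 121
side housing ((557.0210571289062, 191.11215209960938), (126.77601623535156, 284.0363464355469), 6.903604984283447)
```

```bash
python3 - <<'E'
from plant import manip
print([a for a in dir(manip) if not a.startswith('_')])
print(manip.hold_point_z)
E
python3 -m handwheel --help | head -30
```

```text
['IKError', 'grab_frame', 'hold_point_z', 'job_done', 'state']
0.0187invalid input: not JSON, or not a number
```

```bash
python3 -m handwheel '[{"dz":0}]' -
python3 - <<'E'
from plant import manip
s=manip.state();print(s["time"],s["joint_pos"],s["tool_pos"],s["tool_rot"])
E
```

```text
0.15 [-1.40498208e+00  5.31850868e-02  1.61403112e+00 -3.01454084e-05
  1.47601722e+00 -1.18988448e-01] [ 0.17551879 -0.59931255  0.23032655] [-5.55507784e-04  8.00303068e-01 -5.99595136e-01 -6.03881928e-04]invalid input at $[0]: expected keys dx, dy, dz, ax, ay, az
```

```bash
cat > go.py <<'E'
# usage: go.py x y z [w x y z] -> prints shift/turn in tool axes from measured pose
import sys; from h import *; from plant import manip
a=list(map(float,sys.argv[1:])); s=manip.state()
q=np.array(s["tool_rot"]); Rt=R.from_quat(q[[1,2,3,0]])
print("t",round(s["time"],2),"pos",s["tool_pos"].round(4),"q",q.round(4),"j",s["joint_pos"].round(3),"w",round(s["gripper_width"],3),"F",s["contact_force"].round(1))
if len(a)>=3: print("shift",Rt.inv().apply(np.array(a[:3])-s["tool_pos"]).round(4))
if len(a)==7:
    g=R.from_quat([a[4],a[5],a[6],a[3]]); print("turn",(Rt.inv()*g).as_rotvec().round(4))
E
python3 -m handwheel '[{"dx":-0.577,"dy":-0.585,"dz":0.0,"ax":0,"ay":0,"az":0},{"dx":-0.577,"dy":-0.585,"dz":0.0,"ax":0,"ay":0,"az":0},{"dx":-0.577,"dy":-0.585,"dz":0.0,"ax":0,"ay":0,"az":0},{"dx":-0.577,"dy":-0.585,"dz":0.0,"ax":0,"ay":0,"az":0},{"dx":-0.577,"dy":-0.585,"dz":0.0,"ax":0,"ay":0,"az":0}]' 0; python3 go.py .53 .15 .25 0 .8003 -.5996 0
```

```text
time: 0.78
tool_pos: [0.328, -0.3248, 0.231]
tool_rot: [-0.0, 0.8, -0.6, 0.0]
contact_force: [1.5, -0.1, 0.1]
gripper_width: 1.0
t 0.78 pos [ 0.328  -0.3248  0.231 ] q [-1.000e-04  8.001e-01 -5.998e-01  1.000e-04] j [-0.942 -0.356  1.979  0.     1.519  0.344] w 1.0 F [ 1.5 -0.1  0.1]
shift [-0.3991 -0.327  -0.0188]
turn [-0.0003  0.     -0.0006]
```

```bash
python3 -m handwheel '[{"dx":-0.40,"dy":-0.327,"dz":-0.02,"ax":0,"ay":0,"az":0},{"dx":-0.40,"dy":-0.327,"dz":-0.02,"ax":0,"ay":0,"az":0},{"dx":-0.40,"dy":-0.327,"dz":-0.02,"ax":0,"ay":0,"az":0},{"dx":-0.40,"dy":-0.327,"dz":-0.02,"ax":0,"ay":0,"az":0},{"dx":-0.40,"dy":-0.327,"dz":-0.02,"ax":0,"ay":0,"az":0}]' >/dev/null; python3 -m handwheel '[{"dx":-0.16,"dy":-0.126,"dz":-0.01,"ax":0,"ay":0,"az":0},{"dx":-0.16,"dy":-0.126,"dz":-0.01,"ax":0,"ay":0,"az":0},{"dx":-0.16,"dy":-0.126,"dz":-0.01,"ax":0,"ay":0,"az":0},{"dx":-0.16,"dy":-0.126,"dz":-0.01,"ax":0,"ay":0,"az":0}]' ; python3 go.py .574 .119 .25
python3 - <<'E'
from plant import manip; import cv2,pickle
f=manip.grab_frame("wrist");pickle.dump(f,open("f1.pkl","wb"));cv2.imwrite("pics/w1.png",f["image"])
E
```

```text
time: 1.9
tool_pos: [0.5255, 0.1528, 0.253]
tool_rot: [0.0, 0.802, -0.598, -0.0]
contact_force: [1.2, 0.4, 0.2]
gripper_width: 0.999
t 1.9 pos [0.5255 0.1528 0.253 ] q [ 1.000e-04  8.015e-01 -5.980e-01 -4.000e-04] j [ 0.147 -0.145  1.768  0.     1.519  1.429] w 0.999 F [1.2 0.4 0.2]
shift [ 0.0463 -0.0369  0.003 ]
```

View pics/w1.png

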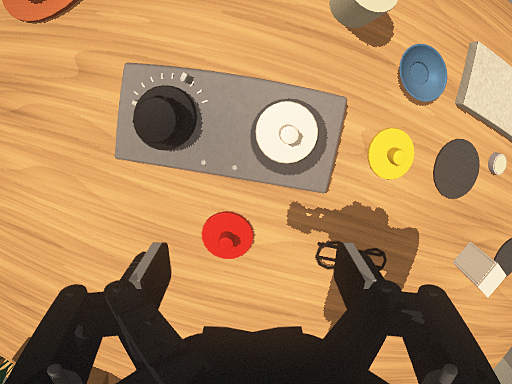

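The wrist view gives a clear look: lid knob at (290,134), wheel top at (164,117), rider at (188,78), the wanted coaster at (457,168), and a light fin near (134,100).

Run:
```python
from m import *; import pickle
f=pickle.load(open("f1.pkl","rb")); I=f["image"].astype(int)
def on(m,near,z,rep):
    c=cont(largest(m,near)); p=onplane(f,c,z,True); print(rep,circ(p),len(c))
    return p
hsv=cv2.cvtColor(f["image"],cv2.COLOR_BGR2HSV).astype(int)
v,u=np.mgrid[:384,:512]
white=(hsv[...,1]<60)&(hsv[...,2]>150); box=lambda a,b,c,d:(u>=a)&(u<b)&(v>=c)&(v<d)
on(white&box(245,325,90,175),(275,120),.040,"lid")
on((hsv[...,2]<100)&box(425,490,130,205),(457,168),.006,"coB")
on((hsv[...,2]<45)&box(120,210,80,155),(165,115),.046,"wheel blob")
P=cloud(f,True);Z=P[...,2]
m=box(120,215,70,160)&(Z>.074)&(Z<.09); print("top",np.nanmean(P[m],0),circ(onplane(f,cont(m),.08,True)))
m=box(270,310,110,160)&(Z>.055);print("knob",P[m].mean(0),m.sum(), circ(onplane(f,cont(m),.064,True)))
m=(abs(Z-.03)<.006)&box(105,360,50,200);print("housing",cv2.minAreaRect((P[m][:,:2]*1000).astype(np.float32)))
print("rider",onplane(f,[(188,78)],.044,True))
a=cv2.resize(f["image"][55:165,105:215],None,fx=5,fy=5,interpolation=cv2.INTER_CUBIC);cv2.imwrite("pics/w1c.png",a)
```

```text
lid (array([0.5751501, 0.1245053]), np.float64(0.03643635643658783)) 171
coB (array([ 0.6109038 , -0.16332128]), np.float64(0.0488931627997314)) 148
wheel blob (array([0.55361934, 0.25890614]), np.float64(0.02700356866181052)) 222
top [0.55259749 0.27151046 0.07891186] (array([0.55248502, 0.27156113]), np.float64(0.0255145523857598))
knob [0.57505623 0.12451976 0.06234848] 287 (array([0.57513044, 0.12474875]), np.float64(0.010342239198825364))
housing ((560.5997314453125, 198.15821838378906), (130.70797729492188, 290.50250244140625), 6.591955661773682)
rider [[0.60544891 0.25486986 0.044     ]]
```

View pics/w1c.png

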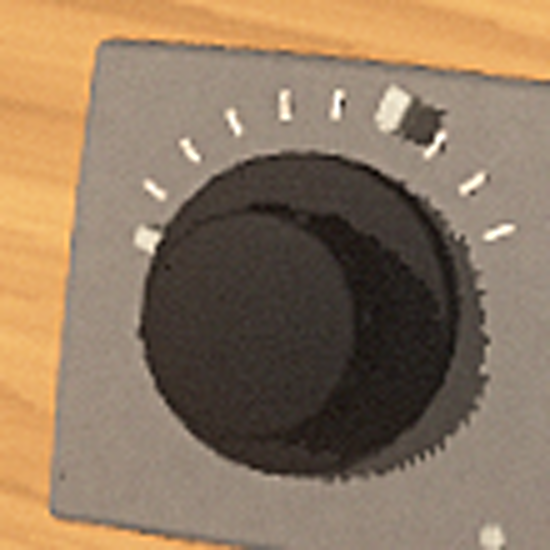

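```bash
python3 go.py .575 .123 .10; python3 -m handwheel '[{"dx":0.044,"dy":-0.039,"dz":0.06,"ax":0,"ay":0,"az":0},{"dx":0.044,"dy":-0.039,"dz":0.12,"ax":0,"ay":0,"az":0},{"dx":0.044,"dy":-0.039,"dz":0.153,"ax":0,"ay":0,"az":0},{"dx":0.044,"dy":-0.039,"dz":0.153,"ax":0,"ay":0,"az":0},{"dx":0.044,"dy":-0.039,"dz":0.153,"ax":0,"ay":0,"az":0}]' >/dev/null; python3 go.py .575 .123 .045;python3 - <<'E'
from plant import manip; import cv2,pickle
f=manip.grab_frame("wrist");pickle.dump(f,open("f2.pkl","wb"));cv2.imwrite("pics/w2.png",f["image"])
E
```

```text
t 1.95 pos [0.5256 0.1528 0.253 ] q [-2.000e-04  8.014e-01 -5.982e-01 -5.000e-04] j [ 1.460e-01 -1.450e-01  1.768e+00  1.000e-03  1.519e+00  1.429e+00] w 1.001 F [-1.8 -0.   0.1]
shift [ 0.0428 -0.0389  0.1529]
t 2.58 pos [0.576  0.118  0.1025] q [-8.000e-04  8.001e-01 -5.999e-01  1.000e-03] j [ 0.076  0.077  1.811 -0.     1.251  1.362] w 0.999 F [-0.4 -0.2  0.3]
shift [-0.0051 -0.0003  0.0575]
```

View pics/w2.png

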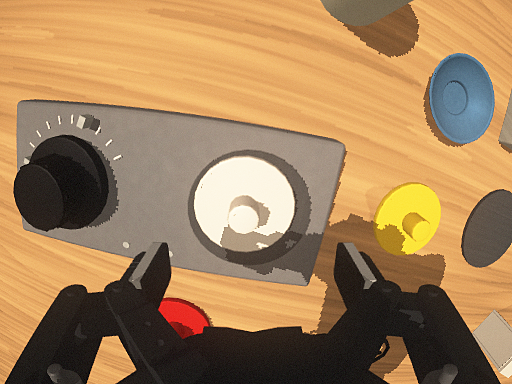

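The knob is at about (245,218) in this view, with the jaws either side of it. I'll re-measure it here.

```bash
python3 - <<'E'
from m import *; import pickle
f=pickle.load(open("f2.pkl","rb"));P=cloud(f,True);Z=P[...,2];v,u=np.mgrid[:384,:512]
m=(u>215)&(u<275)&(v>190)&(v<245)&(Z>.055)&(Z<.075);print(P[m].mean(0),m.sum(),circ(onplane(f,cont(m),.064,True)))
m=(abs(Z-.03)<.006)&(u<360)&(v>90)&(v<300);print("housing",cv2.minAreaRect((P[m][:,:2]*1000).astype(np.float32)))
E
python3 go.py .575 .123 .045
```

```text
[0.57642811 0.12389784 0.06205988] 827 (array([0.57701181, 0.1240235 ]), np.float64(0.010805057541863679))
housing ((560.3524780273438, 198.03097534179688), (130.6337432861328, 290.43890380859375), 6.57313346862793)
t 2.62 pos [0.5767 0.1182 0.1036] q [-0.0015  0.8002 -0.5998  0.0019] j [ 0.076  0.076  1.81  -0.     1.251  1.362] w 1.002 F [ 0.3 -0.1  1.5]
shift [-0.0051  0.0006  0.0586]
```

```bash
python3 -m handwheel '[{"dx":-0.0055,"dy":-0.001,"dz":0.03,"ax":0,"ay":0,"az":0},{"dx":-0.0055,"dy":-0.001,"dz":0.0575,"ax":0,"ay":0,"az":0},{"dx":-0.0055,"dy":-0.001,"dz":0.0575,"ax":0,"ay":0,"az":0}]' >/dev/null; python3 go.py .5765 .1238 .045; python3 -m handwheel '[{"dx":0,"dy":0,"dz":0,"ax":0,"ay":0,"az":0},{"dx":0,"dy":0,"dz":0,"ax":0,"ay":0,"az":0},{"dx":0,"dy":0,"dz":0,"ax":0,"ay":0,"az":0},{"dx":0,"dy":0,"dz":0,"ax":0,"ay":0,"az":0},{"dx":0,"dy":0,"dz":0,"ax":0,"ay":0,"az":0}]' 255; python3 -m handwheel '[{"dx":0,"dy":0,"dz":0,"ax":0,"ay":0,"az":0},{"dx":0,"dy":0,"dz":0,"ax":0,"ay":0,"az":0}]';python3 go.py .5765 .1238 .045
```

```text
t 3.0 pos [0.5742 0.1242 0.0434] q [ 2.000e-04  8.004e-01 -5.995e-01 -2.000e-04] j [ 0.086  0.154  1.838 -0.     1.151  1.372] w 1.002 F [ 0.1 -0.8  0.8]
shift [ 0.001  -0.0021 -0.0016]
time: 3.62
tool_pos: [0.5752, 0.1241, 0.0441]
tool_rot: [-0.001, 0.8, -0.6, 0.001]
contact_force: [-0.4, -0.6, 5.4]
gripper_width: 0.233
time: 3.88
tool_pos: [0.5752, 0.1241, 0.0441]
tool_rot: [-0.001, 0.8, -0.6, 0.001]
contact_force: [-1.1, 0.1, 6.1]
gripper_width: 0.233
t 3.88 pos [0.5752 0.1241 0.0441] q [-5.000e-04  8.003e-01 -5.996e-01  7.000e-04] j [ 0.086  0.154  1.837 -0.     1.15   1.372] w 0.233 F [-1.1  0.1  6.1]
shift [ 0.0007 -0.0011 -0.0009]
```

```bash
python3 -m handwheel '[{"dx":0,"dy":0,"dz":-0.04,"ax":0,"ay":0,"az":0},{"dx":0.02,"dy":0,"dz":-0.086,"ax":0,"ay":0,"az":0},{"dx":0.08,"dy":0.012,"dz":-0.096,"ax":0,"ay":0,"az":0},{"dx":0.14,"dy":0.025,"dz":-0.096,"ax":0,"ay":0,"az":0},{"dx":0.2,"dy":0.039,"dz":-0.096,"ax":0,"ay":0,"az":0}]'; python3 -m handwheel '[{"dx":0,"dy":0,"dz":0,"ax":0,"ay":0,"az":0},{"dx":0,"dy":0,"dz":0,"ax":0,"ay":0,"az":0}]' >/dev/null
python3 - <<'E'
from plant import manip; import cv2,pickle
f=manip.grab_frame("wrist");pickle.dump(f,open("f3.pkl","wb"));cv2.imwrite("pics/w3.png",f["image"])
E
python3 go.py .61 -.168 .13
```

```text
time: 4.5
tool_pos: [0.5928, -0.0803, 0.1385]
tool_rot: [-0.0, 0.8, -0.599, -0.0]
contact_force: [0.2, 0.0, -0.9]
gripper_width: 0.229
t 4.8 pos [ 0.5927 -0.0779  0.1381] q [ 1.000e-04  8.005e-01 -5.994e-01 -7.000e-04] j [-0.255  0.064  1.761  0.     1.318  1.03 ] w 0.234 F [-0.4 -0.1 -1.1]
shift [0.0913 0.0087 0.008 ]
```

View pics/w3.png

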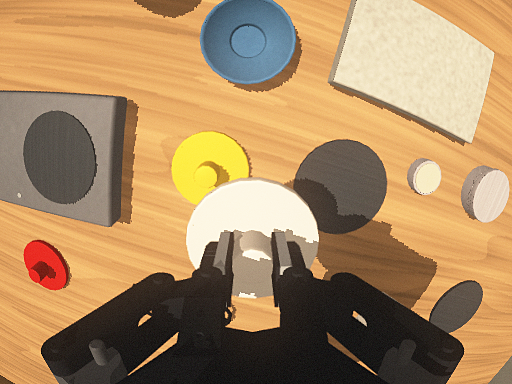

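Run:
```python
from m import *; import pickle
f=pickle.load(open("f3.pkl","rb"));hsv=cv2.cvtColor(f["image"],cv2.COLOR_BGR2HSV).astype(int);v,u=np.mgrid[:384,:512]
m=(hsv[...,1]<60)&(hsv[...,2]<110)&(u>285)&(u<400)&(v>130)&(v<245); c=cont(largest(m,(345,180)))
x=(c[:,0]-0);k=(c[:,1]<180)|(c[:,0]>345); p=onplane(f,c[k],.006,True);print("coB",circ(p),k.sum(),c.min(0),c.max(0))
P=cloud(f,True);Z=P[...,2]
m=(u>10)&(u<110)&(v>100)&(v<215)&(hsv[...,2]<75);c=cont(largest(m,(60,157)));print(c.min(0),c.max(0));print("plate",circ(onplane(f,c,.032,True)))
m=(u>190)&(u<320)&(v>180)&(v<230)&(Z>.09)&(hsv[...,2]>150);q=P[m];s=np.linalg.lstsq(np.c_[q[:,:2],np.ones(len(q))],q[:,2],rcond=None)[0];print("lidtop z,slope",q.mean(0),s)
m=(u>100)&(u<260)&(v>120)&(v<300)&(Z>.095)&(hsv[...,2]>150);
```

```text
coB (array([ 0.62071547, -0.170861  ]), np.float64(0.04072221157347912)) 368 [307 140] [386 220]
[ 43 148] [ 43 148]
plate (array([0.16829663, 0.03976056]), np.float64(0.419383830358404))
lidtop z,slope [ 0.61340117 -0.07281198  0.13264691] [-0.02147027 -0.00339462  0.14556963]
```

Run:
```python
from m import *; import pickle
f=pickle.load(open("f3.pkl","rb"));I=f["image"];hsv=cv2.cvtColor(I,cv2.COLOR_BGR2HSV).astype(int);v,u=np.mgrid[:384,:512]
for p in[(345,180),(330,215),(310,160),(370,225),(400,270),(60,157),(100,150),(50,130)]: print(p,I[p[1],p[0]],hsv[p[1],p[0]])
g=cv2.GaussianBlur(I,(5,5),0).astype(int)
m=(g.max(2)-g.min(2)<22)&(g.max(2)<105)&(u>285)&(u<400)&(v>130)&(v<245);m=largest(m,(345,180));c=cont(m)
p=onplane(f,c,.006,True); ce,r=circ(p)
for _ in range(6):
    e=np.hypot(*(p[:,:2]-ce).T)-r; k=abs(e)<max(.0015,np.median(abs(e))*1.5); ce,r=circ(p[k])
print("coB",ce,r,k.sum(),len(k),c.min(0),c.max(0))
m=(g.max(2)<72)&(u>10)&(u<115)&(v>95)&(v<215);m=largest(m,(60,157));c=cont(m);p=onplane(f,c,.032,True);print("plate",circ(p),c.min(0),c.max(0))
```

```text
(345, 180) [82 89 99] [12 44 99]
(330, 215) [48 52 68] [ 6 75 68]
(310, 160) [ 76  88 106] [ 12  72 106]
(370, 225) [ 61  98 141] [ 14 145 141]
(400, 270) [ 56  90 130] [ 14 145 130]
(60, 157) [82 85 89] [13 20 89]
(100, 150) [135 151 162] [ 18  42 162]
(50, 130) [73 79 89] [11 46 89]
coB [ 0.60602086 -0.1769898 ] 0.03571102346304214 190 296 [316 158] [384 232]Traceback (most recent call last):
  File "<stdin>", line 10, in <module>
  File "m.py", line 5, in largest
    if k==0: k=1+np.argmin(np.hypot(*(c[1:]-near).T))
                 ~~~~~~~~~^^^^^^^^^^^^^^^^^^^^^^^^^^^
    return _wrapfunc(a, 'argmin', axis=axis, out=out, **kwds)
    return bound(*args, **kwds)
ValueError: attempt to get argmin of an empty sequence
```

Run:
```python
from m import *; import pickle
f=pickle.load(open("f3.pkl","rb"));I=f["image"];v,u=np.mgrid[:384,:512]
g=cv2.GaussianBlur(I,(5,5),0).astype(int)
def rob(m,near,z,n,R0):
    m=largest(m,near);c=cont(m);p=onplane(f,c,z,True); best=None
    rng=np.random.default_rng(0)
    for _ in range(500):
        s=p[rng.choice(len(p),3,False)]; ce,r=circ(s)
        if abs(r-R0)>.004: continue
        k=abs(np.hypot(*(p[:,:2]-ce).T)-r)<.001
        if best is None or k.sum()>best.sum(): best=k
    print(n,circ(p[best]),best.sum(),len(p),c.min(0),c.max(0))
b=lambda a,bb,c,d:(u>a)&(u<bb)&(v>c)&(v<d)
rob((g[...,2]<118)&(g[...,2]-g[...,0]<55)&b(285,400,130,245),(345,180),.006,"coB",.05)
rob((g.max(2)<115)&b(10,115,95,215),(60,157),.032,"plate",.048)
```

```text
coB (array([ 0.61065489, -0.16558295]), np.float64(0.048459449607681865)) 210 258 [294 140] [385 234]
plate (array([0.57010291, 0.11699119]), np.float64(0.047599141825230507)) 227 236 [ 23 111] [ 96 203]
```

```bash
python3 -m handwheel '[{"dx":0.05,"dy":0.005,"dz":0,"ax":0,"ay":0,"az":0},{"dx":0.089,"dy":0.008,"dz":0.03,"ax":0,"ay":0,"az":0},{"dx":0.089,"dy":0.008,"dz":0.07,"ax":0,"ay":0,"az":0},{"dx":0.089,"dy":0.008,"dz":0.105,"ax":0,"ay":0,"az":0},{"dx":0.089,"dy":0.008,"dz":0.105,"ax":0,"ay":0,"az":0}]'; python3 go.py .61 -.1657 .0185
```

```text
time: 5.42
tool_pos: [0.6076, -0.1637, 0.0297]
tool_rot: [0.001, 0.801, -0.599, -0.004]
contact_force: [0.0, 0.2, -1.6]
gripper_width: 0.232
t 5.42 pos [ 0.6076 -0.1637  0.0297] q [ 0.001   0.8009 -0.5988 -0.0041] j [-0.381  0.266  1.733  0.     1.151  0.902] w 0.232 F [ 0.   0.2 -1.6]
shift [ 0.0027 -0.0018  0.0112]
```

```bash
python3 -m handwheel '[{"dx":0.002,"dy":-0.001,"dz":0.009,"ax":0,"ay":0,"az":0},{"dx":0.002,"dy":-0.001,"dz":0.012,"ax":0,"ay":0,"az":0},{"dx":0.002,"dy":-0.001,"dz":0.012,"ax":0,"ay":0,"az":0}]'; python3 go.py .61 -.1657 .0185
```

```text
time: 5.8
tool_pos: [0.6127, -0.1682, 0.0229]
tool_rot: [-0.0, 0.8, -0.599, 0.001]
contact_force: [0.6, 0.1, -1.1]
gripper_width: 0.232
t 5.8 pos [ 0.6127 -0.1682  0.0229] q [-2.000e-04  8.004e-01 -5.995e-01  8.000e-04] j [-0.385  0.282  1.726  0.     1.132  0.901] w 0.232 F [ 0.6  0.1 -1.1]
shift [-0.0031  0.0019  0.0044]
```

```bash
python3 -m handwheel '[{"dx":-0.002,"dy":0.001,"dz":0.004,"ax":0,"ay":0,"az":0},{"dx":-0.002,"dy":0.001,"dz":0.004,"ax":0,"ay":0,"az":0}]'; python3 -m handwheel '[{"dx":0,"dy":0,"dz":0,"ax":0,"ay":0,"az":0}]';  python3 go.py .61 -.1657 .0185
```

```text
time: 6.05
tool_pos: [0.6106, -0.1664, 0.0181]
tool_rot: [-0.0, 0.8, -0.6, 0.0]
contact_force: [-0.1, 0.9, -0.5]
gripper_width: 0.234
time: 6.18
tool_pos: [0.6106, -0.1664, 0.0181]
tool_rot: [-0.0, 0.8, -0.6, 0.0]
contact_force: [0.4, 0.5, 1.0]
gripper_width: 0.233
t 6.17 pos [ 0.6106 -0.1664  0.0181] q [-1.000e-04  8.003e-01 -5.996e-01  1.000e-04] j [-0.384  0.284  1.733  0.     1.124  0.902] w 0.233 F [0.4 0.5 1. ]
shift [-0.0008  0.0003 -0.0004]
```

Contact has been made, so I'll release, rise and check.

```bash
python3 -m handwheel '[{"dx":0,"dy":0,"dz":0,"ax":0,"ay":0,"az":0},{"dx":0,"dy":0,"dz":0,"ax":0,"ay":0,"az":0},{"dx":0,"dy":0,"dz":0,"ax":0,"ay":0,"az":0},{"dx":0,"dy":0,"dz":0,"ax":0,"ay":0,"az":0}]' 0; python3 -m handwheel '[{"dx":0,"dy":0,"dz":-0.06,"ax":0,"ay":0,"az":0},{"dx":0,"dy":0,"dz":-0.12,"ax":0,"ay":0,"az":0},{"dx":0,"dy":0,"dz":-0.18,"ax":0,"ay":0,"az":0},{"dx":0,"dy":0,"dz":-0.23,"ax":0,"ay":0,"az":0},{"dx":0,"dy":0,"dz":-0.23,"ax":0,"ay":0,"az":0}]'
python3 - <<'E'
from plant import manip; import cv2,pickle
f=manip.grab_frame("wrist");pickle.dump(f,open("f4.pkl","wb"));cv2.imwrite("pics/w4.png",f["image"])
E
python3 go.py
```

```text
time: 6.68
tool_pos: [0.6105, -0.1665, 0.0179]
tool_rot: [-0.0, 0.8, -0.6, 0.0]
contact_force: [0.6, 0.5, -0.8]
gripper_width: 1.001
time: 7.3
tool_pos: [0.6131, -0.1675, 0.2551]
tool_rot: [-0.001, 0.8, -0.6, 0.006]
contact_force: [-0.4, 0.0, -0.3]
gripper_width: 1.001
t 7.35 pos [ 0.6117 -0.1669  0.2512] q [-7.000e-04  8.003e-01 -5.996e-01  2.800e-03] j [-0.384  0.059  1.573 -0.     1.504  0.902] w 1.0 F [-0.  -0.6 -0.1]
```

View pics/w4.png

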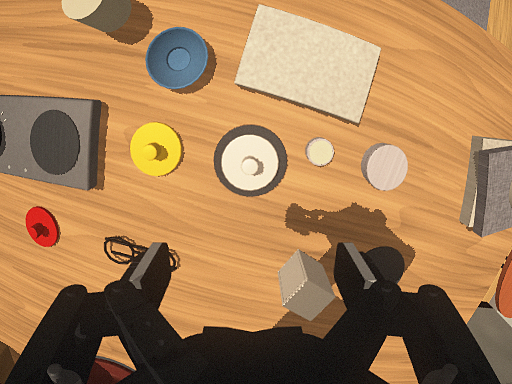

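Run:
```python
from m import *; import pickle
from scipy.optimize import least_squares
D=[([-1.40498208e+00,5.31850868e-02,1.61403112e+00,1.47601722e+00],[.1755,-.5993,.2303]),
([-0.942,-0.356,1.979,1.519],[.328,-.3248,.231]),([.146,-.145,1.768,1.519],[.5256,.1528,.253]),([.076,.077,1.811,1.251],[.576,.118,.1025]),
([.086,.154,1.837,1.15],[.5752,.1241,.0441]),([-.255,.064,1.761,1.318],[.5927,-.0779,.1381]),([-.384,.284,1.733,1.124],[.6106,-.1664,.0181]),([-.384,.059,1.573,1.504],[.6117,-.1669,.2512])]
def res(p):
    a,L1,L2,c2,h,o=p; e=[]
    for (j1,j2,j3,j5),t in D:
        rho=a+L1*np.sin(j2)+L2*np.sin(j2+j3+c2); z=h+L1*np.cos(j2)+L2*np.cos(j2+j3+c2)
        e+=[rho*np.cos(j1)-o*np.sin(j1)-t[0],rho*np.sin(j1)+o*np.cos(j1)-t[1],z-t[2]]
    return e
s=least_squares(res,[0,.4,.4,0,0,.07]);print(s.x,np.abs(s.fun).max())
def res0(p): return res(np.r_[0,p])
s=least_squares(res0,[.4,.4,0,0,.07]);print(s.x,np.abs(s.fun).max())
f=pickle.load(open("f4.pkl","rb"));P=cloud(f,True);Z=P[...,2];v,u=np.mgrid[:384,:512]
b=(u>265)&(u<340)&(v>240)&(v<330);m=b&(Z>.080)&(Z<.093);c=cont(m);q=onplane(f,c,.086,True);print("cup",cv2.minAreaRect((q[:,:2]*1000).astype(np.float32)),m.sum(),np.nanmean(P[m],0))
I=f["image"].astype(int);b=(u>210)&(u<290)&(v>120)&(v<200)
m=b&(I.min(2)>130);print("lid",circ(onplane(f,cont(largest(m,(240,145))),.014,True)))
m=b&(I.max(2)<150)|m;print("co",circ(onplane(f,cont(largest(m,(240,145))),.006,True)))
cv2.imwrite("pics/w4c.png",cv2.resize(f["image"][230:340,255:365],None,fx=5,fy=5))
```

```text
[ 4.64457226e-04  4.27522166e-01  6.17452977e-01  1.56978487e-01
 -4.17643865e-02  7.42853665e-02] 0.0011525335535506054
[ 0.42755774  0.61789123  0.15675794 -0.04176867  0.07428537] 0.0011571795293536802
cup ((471.4710693359375, -287.9476623535156), (55.007755279541016, 54.025211334228516), 69.41059112548828) 1228 [ 0.47107306 -0.28825867  0.08436089]
lid (array([ 0.61106309, -0.16623521]), np.float64(0.03676512310652396))
co (array([ 0.61171666, -0.16694673]), np.float64(0.04884747811036635))
```

View pics/w4c.png

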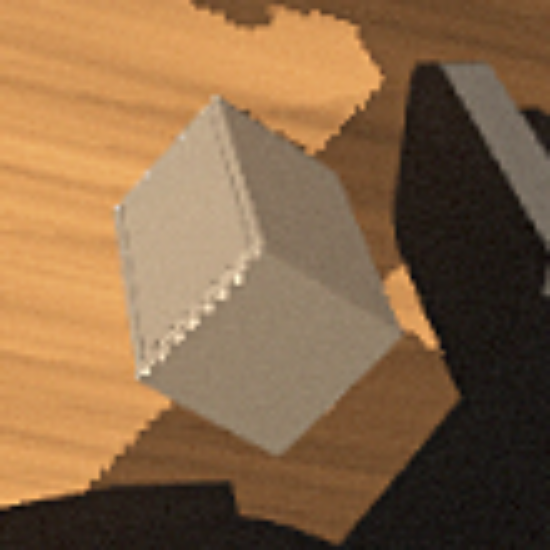

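The lid lies flat and is within 1 mm of the coaster centre. The cup centre is about (.471,-.288) with faces at about 70°. Before planning the flip, I'll look at the gripper's shape.

Run:
```python
from plant import manip; import cv2,pickle
from h import *
for n in("side","scene"):
    f=manip.grab_frame(n);pickle.dump(f,open(f"f5{n}.pkl","wb"))
    im=f["image"].copy();
    w=pickle.load(open("f4.pkl","rb")); print(n,proj(f,w["xyz"]),w["xyz"])
    cv2.imwrite(f"pics/{n}5.png",im)
```

```text
side [[333.7408263   37.45653227]] [ 0.68588754 -0.14536674  0.39743121]
scene [[207.41540464  94.10396414]] [ 0.68588754 -0.14536674  0.39743121]
```

View pics/side5.png

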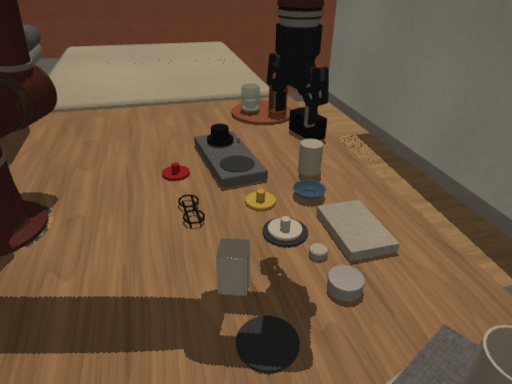

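View pics/scene5.png

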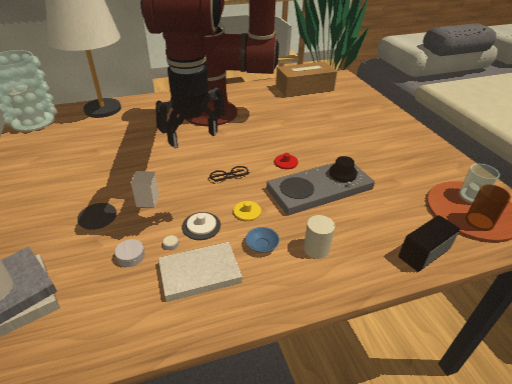

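Run:
```python
import pickle; from h import *
f=pickle.load(open("f5scene.pkl","rb"));P=cloud(f)
print(f["image"].shape)
t=np.array([.6117,-.1669]); j1=-.384
er=np.array([np.cos(j1),np.sin(j1)]);el=np.array([-np.sin(j1),np.cos(j1)])
q=P[:150,100:300].reshape(-1,3);q=q[~np.isnan(q[:,0])]
r=(q[:,:2]@er);l=(q[:,:2]@el);z=q[:,2]
k=(r>-.2)&(r<.9)&(z>.1)&(abs(l)<.4)
print("tcp r,l",t@er,t@el)
for z0 in np.arange(.2,.9,.02):
    m=k&(abs(z-z0)<.01)&(r>.3)
    if m.sum()>3: print(round(z0,2),m.sum(),"r",r[m].min().round(3),r[m].max().round(3),"l",l[m].min().round(3),l[m].max().round(3))
im=cv2.resize(f["image"][0:150,120:290],None,fx=4,fy=4,interpolation=cv2.INTER_CUBIC);cv2.imwrite("pics/s5c.png",im)
```

```text
(384, 512, 3)
tcp r,l 0.6296781532406881 0.07441722469560691
0.26 41 r 0.594 0.668 l 0.034 0.12
0.28 153 r 0.595 0.671 l 0.026 0.121
0.3 165 r 0.593 0.683 l 0.023 0.138
0.32 483 r 0.581 0.685 l 0.009 0.138
0.34 477 r 0.584 0.683 l 0.012 0.137
0.36 603 r 0.58 0.682 l 0.012 0.134
0.38 274 r 0.624 0.669 l 0.038 0.111
0.4 384 r 0.623 0.669 l 0.039 0.111
0.42 470 r 0.61 0.668 l 0.037 0.111
0.44 368 r 0.622 0.667 l 0.038 0.11
0.46 468 r 0.615 0.668 l 0.039 0.11
0.48 515 r 0.605 0.67 l 0.024 0.13
0.5 700 r 0.495 0.669 l 0.017 0.138
0.52 965 r 0.495 0.674 l 0.009 0.14
0.54 923 r 0.623 0.673 l 0.009 0.14
```

View pics/s5c.png

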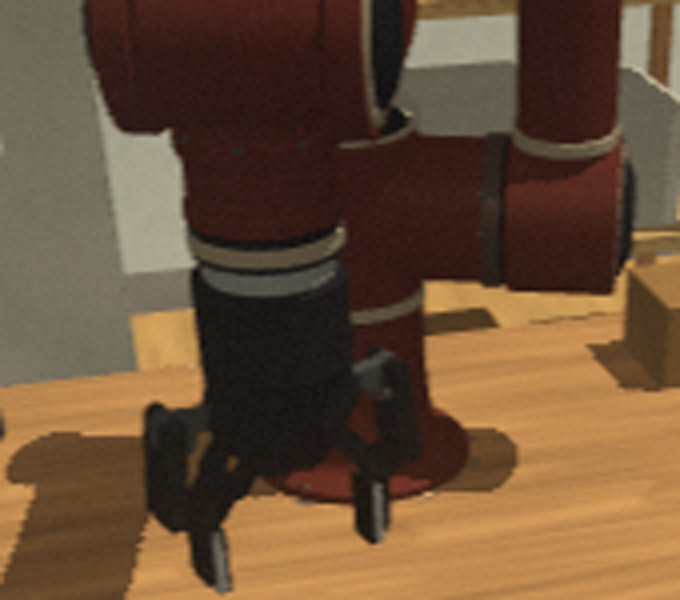

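No camera body or mount shows on the gripper, but the wrist's joint housing is too fat for a horizontal tool low over the table. I'll flip the cup in two 90° swings instead, tilting the tool from 45° inward to 45° outward, with the cup laid on its side in between.

```bash
cat > ori.py <<'E'
# ori.py x y z yaw_deg theta_deg : target pose with jaw horizontal, d=yaw, tilt theta (out +)
import sys; from h import *; from plant import manip
x,y,z,yaw,th=map(float,sys.argv[1:6]); fl=-1 if len(sys.argv)>6 else 1
a,t=np.radians([yaw,th]); d=np.array([np.cos(a),np.sin(a),0]); ez=np.array([0,0,1.])
zt=np.sin(t)*d-np.cos(t)*ez; xt=fl*np.array([np.sin(a),-np.cos(a),0]); yt=np.cross(zt,xt)
G=R.from_matrix(np.c_[xt,yt,zt]); s=manip.state(); q=np.array(s["tool_rot"]); Rt=R.from_quat(q[[1,2,3,0]])
print("t",round(s["time"],2),"pos",s["tool_pos"].round(4),"j",s["joint_pos"].round(3),"w",round(s["gripper_width"],3),"F",s["contact_force"].round(1))
zc=Rt.as_matrix()[:,2]; print("tool z",zc.round(3),"x",Rt.as_matrix()[:,0].round(3))
print("shift",Rt.inv().apply(np.array([x,y,z])-s["tool_pos"]).round(4),"turn",(Rt.inv()*G).as_rotvec().round(4))
E
python3 ori.py .541 -.3145 .20 -20 -45
```

```text
t 7.45 pos [ 0.6099 -0.1662  0.2465] j [-0.384  0.062  1.578  0.     1.504  0.902] w 1.003 F [ 0.  -0.1 -1.1]
tool z [-0.002  0.001 -1.   ] x [ 0.281 -0.96  -0.001]
shift [0.123  0.1077 0.0465] turn [-0.7564 -0.248   0.6007]
```

```bash
python3 -m handwheel '[{"dx":0.123,"dy":0.108,"dz":0.046,"ax":-0.756,"ay":-0.248,"az":0.601},{"dx":0.123,"dy":0.108,"dz":0.046,"ax":-0.756,"ay":-0.248,"az":0.601},{"dx":0.123,"dy":0.108,"dz":0.046,"ax":-0.756,"ay":-0.248,"az":0.601},{"dx":0.123,"dy":0.108,"dz":0.046,"ax":-0.756,"ay":-0.248,"az":0.601},{"dx":0.123,"dy":0.108,"dz":0.046,"ax":-0.756,"ay":-0.248,"az":0.601}]' 0;python3 ori.py .541 -.3145 .20 -20 -45
```

```text
time: 8.07
tool_pos: [0.5403, -0.3148, 0.1992]
tool_rot: [-0.209, -0.548, 0.753, 0.299]
contact_force: [0.3, 0.1, -0.0]
gripper_width: 1.007
t 8.07 pos [ 0.5403 -0.3148  0.1992] j [-0.574  0.553  1.187 -0.192  2.126  1.27 ] w 1.007 F [ 0.3  0.1 -0. ]
tool z [-0.642  0.222 -0.734] x [-0.312 -0.95  -0.014]
shift [-0.0005  0.0001 -0.0009] turn [-0.0385 -0.012   0.0321]
```

Reached. I'll finish the turn, move to the pre-grasp point, and check the view.

```bash
python3 -m handwheel '[{"dx":0,"dy":0,"dz":0,"ax":-0.038,"ay":-0.012,"az":0.032},{"dx":0,"dy":0,"dz":0,"ax":-0.038,"ay":-0.012,"az":0.032}]' >/dev/null;python3 ori.py .541 -.3145 .118 -20 -45
python3 - <<'E'
from m import *
from plant import manip; import cv2,pickle
f=manip.grab_frame("wrist");pickle.dump(f,open("f6.pkl","wb"));cv2.imwrite("pics/w6.png",f["image"])
P=cloud(f,True);Z=P[...,2]
m=(Z>.080)&(Z<.093)&(np.hypot(P[...,0]-.471,P[...,1]+.289)<.06);c=cont(m);q=onplane(f,c,.086,True);print("cup",cv2.minAreaRect((q[:,:2]*1000).astype(np.float32)),m.sum(),np.nanmean(P[m],0))
E
```

```text
t 8.32 pos [ 0.5409 -0.3145  0.1999] j [-0.574  0.573  1.168 -0.192  2.157  1.296] w 0.996 F [-0.1  0.1  1.2]
tool z [-0.66   0.238 -0.712] x [-0.337 -0.942 -0.002]
shift [ 0.0001 -0.0575  0.0582] turn [-0.0074 -0.0023  0.0054]
cup ((474.0545654296875, -291.52227783203125), (51.29150390625, 57.16696548461914), 69.4592056274414) 1908 [ 0.47383389 -0.29159261  0.08442163]
```

View pics/w6.png

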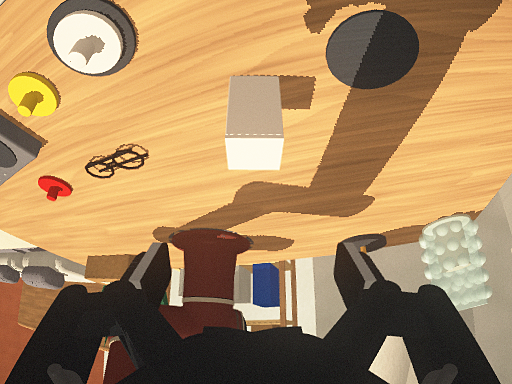

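The cup is at about (255,120), centred between the jaws and square to them. Approaching.

```bash
python3 -m handwheel '[{"dx":0,"dy":-0.03,"dz":0.03,"ax":0,"ay":0,"az":0},{"dx":0.0,"dy":-0.059,"dz":0.057,"ax":-0.007,"ay":-0.002,"az":0.005},{"dx":0.0,"dy":-0.059,"dz":0.1,"ax":-0.007,"ay":-0.002,"az":0.005},{"dx":0.0,"dy":-0.059,"dz":0.12,"ax":-0.007,"ay":-0.002,"az":0.005},{"dx":0.0,"dy":-0.059,"dz":0.12,"ax":-0.007,"ay":-0.002,"az":0.005}]' ;python3 ori.py .463 -.2865 .033 -20 -45
```

```text
time: 9.0
tool_pos: [0.5008, -0.2996, 0.075]
tool_rot: [-0.219, -0.53, 0.757, 0.313]
contact_force: [-0.1, -0.1, -0.3]
gripper_width: 0.999
t 9.0 pos [ 0.5008 -0.2996  0.075 ] j [-0.587  0.608  1.342 -0.181  1.955  1.333] w 0.999 F [-0.1 -0.1 -0.3]
tool z [-0.663  0.241 -0.708] x [-0.342 -0.94   0.001]
shift [ 0.0006 -0.0013  0.058 ] turn [-0.0019 -0.0006 -0.0002]
```

```bash
python3 -m handwheel '[{"dx":0,"dy":-0.001,"dz":0.02,"ax":0,"ay":0,"az":0},{"dx":0,"dy":-0.001,"dz":0.04,"ax":0,"ay":0,"az":0},{"dx":0,"dy":-0.001,"dz":0.057,"ax":0,"ay":0,"az":0},{"dx":0,"dy":-0.001,"dz":0.057,"ax":0,"ay":0,"az":0}]' ;python3 ori.py .463 -.2865 .033 -20 -45;python3 - <<'E'
from plant import manip; import cv2
cv2.imwrite("pics/s7.png",manip.grab_frame("side")["image"][100:300,120:390].repeat(2,0).repeat(2,1))
E
```

```text
time: 9.5
tool_pos: [0.4644, -0.2868, 0.0338]
tool_rot: [-0.219, -0.53, 0.757, 0.312]
contact_force: [-0.8, -0.9, -0.4]
gripper_width: 0.999
t 9.5 pos [ 0.4644 -0.2868  0.0338] j [-0.599  0.586  1.455 -0.184  1.864  1.339] w 0.999 F [-0.8 -0.9 -0.4]
tool z [-0.663  0.241 -0.709] x [-0.342 -0.94   0.001]
shift [0.0002 0.0004 0.0016] turn [-0.0023 -0.0006 -0.001 ]
```

View pics/s7.png

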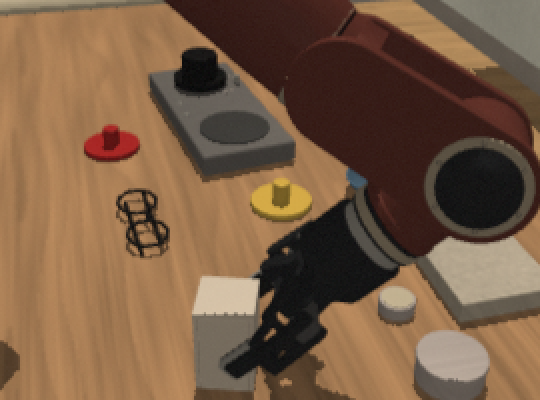

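The fingers straddle the cup, with the tip at (230,365) on the lower half of the near face. Closing.

```bash
python3 -m handwheel '[{"dx":0,"dy":0,"dz":0,"ax":0,"ay":0,"az":0},{"dx":0,"dy":0,"dz":0,"ax":0,"ay":0,"az":0},{"dx":0,"dy":0,"dz":0,"ax":0,"ay":0,"az":0},{"dx":0,"dy":0,"dz":0,"ax":0,"ay":0,"az":0},{"dx":0,"dy":0,"dz":0,"ax":0,"ay":0,"az":0}]' 255;python3 ori.py .55 -.31 .13 -20 -45
```

```text
time: 10.18
tool_pos: [0.4656, -0.2876, 0.0346]
tool_rot: [-0.219, -0.53, 0.758, 0.311]
contact_force: [3.3, -1.9, 5.2]
gripper_width: 0.601
t 10.18 pos [ 0.4656 -0.2876  0.0346] j [-0.599  0.586  1.452 -0.184  1.864  1.339] w 0.601 F [ 3.3 -1.9  5.2]
tool z [-0.662  0.24  -0.71 ] x [-0.342 -0.94   0.002]
shift [-0.0077  0.0054 -0.129 ] turn [-0.0044 -0.0011 -0.0017]
```

```bash
python3 -m handwheel '[{"dx":0,"dy":0.02,"dz":-0.02,"ax":0,"ay":0,"az":0},{"dx":0,"dy":0.055,"dz":-0.055,"ax":0,"ay":0,"az":0},{"dx":0,"dy":0.085,"dz":-0.085,"ax":0,"ay":0,"az":0},{"dx":0,"dy":0.085,"dz":-0.085,"ax":0.1,"ay":0,"az":0},{"dx":0,"dy":0.085,"dz":-0.085,"ax":0.25,"ay":0,"az":0}]' ; python3 -m handwheel '[{"dx":0,"dy":0,"dz":0,"ax":0.18,"ay":0,"az":0},{"dx":0,"dy":0,"dz":0,"ax":0.36,"ay":0,"az":0},{"dx":0,"dy":0,"dz":0,"ax":0.54,"ay":0,"az":0},{"dx":0,"dy":0,"dz":0,"ax":0.72,"ay":0,"az":0},{"dx":0,"dy":0,"dz":0,"ax":0.9,"ay":0,"az":0}]'; python3 ori.py .4676 -.288 .10 -20 45
python3 - <<'E'
from plant import manip; import cv2
cv2.imwrite("pics/s8.png",manip.grab_frame("side")["image"][50:300,120:390].repeat(2,0).repeat(2,1))
E
```

```text
time: 10.8
tool_pos: [0.4646, -0.2866, 0.1524]
tool_rot: [-0.15, -0.553, 0.791, 0.214]
contact_force: [-1.0, 0.8, -2.2]
gripper_width: 0.602
time: 11.42
tool_pos: [0.4639, -0.2861, 0.1528]
tool_rot: [0.105, -0.564, 0.805, -0.151]
contact_force: [0.1, 0.7, -1.5]
gripper_width: 0.596
t 11.43 pos [ 0.4639 -0.2861  0.1528] j [-0.765 -0.317  2.114  0.173  1.01   1.088] w 0.596 F [ 0.1  0.7 -1.5]
tool z [ 0.34  -0.125 -0.932] x [-0.343 -0.94   0.001]
shift [0.0004 0.0153 0.0507] turn [ 4.145e-01 -1.100e-03  1.000e-04]
```

View pics/s8.png

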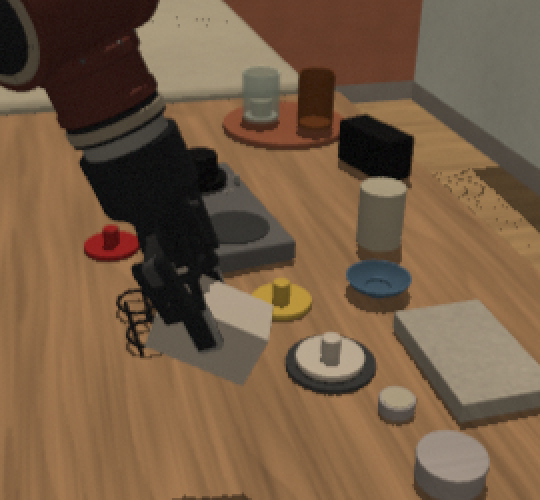

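```bash
python3 -m handwheel '[{"dx":0,"dy":0,"dz":0,"ax":0.18,"ay":0,"az":0},{"dx":0,"dy":0,"dz":0,"ax":0.36,"ay":0,"az":0},{"dx":0,"dy":0,"dz":0,"ax":0.415,"ay":0,"az":0},{"dx":0,"dy":0,"dz":0,"ax":0.415,"ay":0,"az":0}]'; python3 ori.py .4676 -.288 .03 -20 45
```

```text
time: 11.98
tool_pos: [0.4633, -0.2855, 0.151]
tool_rot: [0.218, -0.531, 0.758, -0.31]
contact_force: [-0.1, -1.0, -2.2]
gripper_width: 0.6
t 11.97 pos [ 0.4633 -0.2855  0.151 ] j [-0.876 -0.529  2.371  0.592  0.684  0.698] w 0.6 F [-0.1 -1.  -2.2]
tool z [ 0.659 -0.239 -0.713] x [-0.342 -0.94  -0.001]
shift [0.001  0.0813 0.0897] turn [ 0.0086  0.0007 -0.0012]
```

```bash
python3 ori.py .5176 -.303 .10 -20 45; python3 ori.py .5176 -.303 .03 -20 45 | tail -1
```

```text
t 11.97 pos [ 0.4633 -0.2855  0.151 ] j [-0.876 -0.529  2.371  0.592  0.684  0.698] w 0.6 F [-0.1 -1.  -2.2]
tool z [ 0.659 -0.239 -0.713] x [-0.342 -0.94  -0.001]
shift [-0.0021 -0.0049  0.0764] turn [ 0.0086  0.0007 -0.0012]
shift [-0.002   0.0442  0.1263] turn [ 0.0086  0.0007 -0.0012]
```

```bash
python3 -m handwheel '[{"dx":-0.001,"dy":-0.003,"dz":0.04,"ax":0.008,"ay":0,"az":0},{"dx":-0.002,"dy":-0.005,"dz":0.076,"ax":0.008,"ay":0,"az":0},{"dx":-0.002,"dy":0.02,"dz":0.102,"ax":0.008,"ay":0,"az":0},{"dx":-0.002,"dy":0.044,"dz":0.126,"ax":0.008,"ay":0,"az":0},{"dx":-0.002,"dy":0.044,"dz":0.126,"ax":0.008,"ay":0,"az":0}]'; python3 ori.py .5176 -.303 .018 -20 45
python3 - <<'E'
from plant import manip; import cv2
cv2.imwrite("pics/s9.png",manip.grab_frame("side")["image"][150:330,150:390].repeat(3,0).repeat(3,1))
E
```

```text
time: 12.6
tool_pos: [0.5185, -0.3028, 0.0295]
tool_rot: [0.22, -0.53, 0.757, -0.312]
contact_force: [0.3, 0.4, -1.9]
gripper_width: 0.6
t 12.6 pos [ 0.5185 -0.3028  0.0295] j [-0.8   -0.086  2.283  0.992  0.379  0.284] w 0.6 F [ 0.3  0.4 -1.9]
tool z [ 0.664 -0.238 -0.709] x [-0.341 -0.94  -0.003]
shift [0.0005 0.0086 0.0076] turn [ 0.0026  0.003  -0.0013]
```

View pics/s9.png

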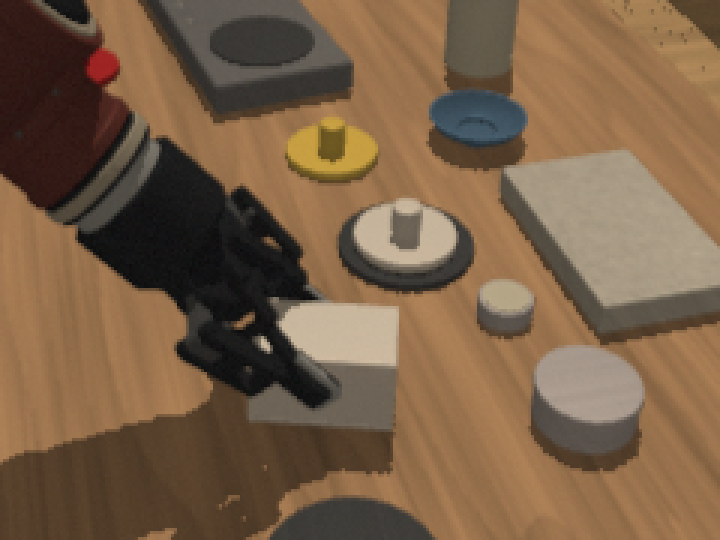

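The cup is horizontal, just above the table with its mouth pointing outward. I'll lower it to contact.

```bash
python3 -m handwheel '[{"dx":0,"dy":0.003,"dz":0.003,"ax":0,"ay":0,"az":0},{"dx":0,"dy":0.005,"dz":0.005,"ax":0,"ay":0,"az":0},{"dx":0,"dy":0.006,"dz":0.006,"ax":0,"ay":0,"az":0},{"dx":0,"dy":0.006,"dz":0.006,"ax":0,"ay":0,"az":0}]'; python3 ori.py .5176 -.303 .018 -20 45
```

```text
time: 13.15
tool_pos: [0.5195, -0.305, 0.0255]
tool_rot: [0.22, -0.529, 0.756, -0.316]
contact_force: [-0.6, -0.4, -1.9]
gripper_width: 0.597
t 13.15 pos [ 0.5195 -0.305   0.0255] j [-0.801 -0.071  2.282  1.041  0.366  0.231] w 0.597 F [-0.6 -0.4 -1.9]
tool z [ 0.668 -0.245 -0.703] x [-0.342 -0.94   0.002]
shift [-0.0013  0.0071  0.0035] turn [-0.0054 -0.0015  0.0008]
```

```bash
python3 -m handwheel '[{"dx":0,"dy":0.003,"dz":0.002,"ax":0,"ay":0,"az":0},{"dx":0,"dy":0.005,"dz":0.004,"ax":0,"ay":0,"az":0},{"dx":0,"dy":0.005,"dz":0.004,"ax":0,"ay":0,"az":0}]'; python3 ori.py .5176 -.303 .018 -20 45
```

```text
time: 13.52
tool_pos: [0.5217, -0.3067, 0.0235]
tool_rot: [0.222, -0.528, 0.755, -0.319]
contact_force: [-4.1, 5.2, 16.2]
gripper_width: 0.603
t 13.53 pos [ 0.5217 -0.3067  0.0235] j [-0.801 -0.058  2.278  1.08   0.361  0.192] w 0.603 F [-4.1  5.2 16.2]
tool z [ 0.672 -0.246 -0.698] x [-0.343 -0.939  0.001]
shift [-0.0021  0.0075  0.0002] turn [-0.0126 -0.0016  0.0002]
```

```bash
python3 -m handwheel '[{"dx":0,"dy":-0.002,"dz":-0.001,"ax":0,"ay":0,"az":0},{"dx":0,"dy":-0.002,"dz":-0.001,"ax":0,"ay":0,"az":0},{"dx":0,"dy":-0.002,"dz":-0.001,"ax":0,"ay":0,"az":0},{"dx":0,"dy":-0.002,"dz":-0.001,"ax":0,"ay":0,"az":0}]' 0; python3 -m handwheel '[{"dx":0,"dy":0,"dz":-0.03,"ax":0,"ay":0,"az":0},{"dx":0,"dy":0,"dz":-0.07,"ax":0,"ay":0,"az":0},{"dx":0,"dy":0.03,"dz":-0.11,"ax":-0.1,"ay":0,"az":0},{"dx":0,"dy":0.06,"dz":-0.15,"ax":-0.25,"ay":0,"az":0},{"dx":0,"dy":0.09,"dz":-0.18,"ax":-0.4,"ay":0,"az":0}]'; python3 ori.py .57 -.32 .20 -20 -45;  python3 - <<'E'
from plant import manip; import cv2
cv2.imwrite("pics/s10.png",manip.grab_frame("side")["image"][150:330,150:390].repeat(3,0).repeat(3,1))
E
```

```text
time: 14.02
tool_pos: [0.5192, -0.3047, 0.0204]
tool_rot: [0.22, -0.529, 0.756, -0.315]
contact_force: [0.0, 0.4, 0.7]
gripper_width: 1.004
time: 14.65
tool_pos: [0.3381, -0.2392, 0.0843]
tool_rot: [0.109, -0.562, 0.804, -0.159]
contact_force: [1.1, 0.5, -0.8]
gripper_width: 1.0
t 14.65 pos [ 0.3381 -0.2392  0.0843] j [-0.941 -0.688  2.475  0.243  1.04   0.891] w 1.0 F [ 1.1  0.5 -0.8]
tool z [ 0.353 -0.133 -0.926] x [-0.344 -0.939  0.003]
shift [-0.0036 -0.2711 -0.0145] turn [-1.1724 -0.0028 -0.0028]
```

View pics/s10.png

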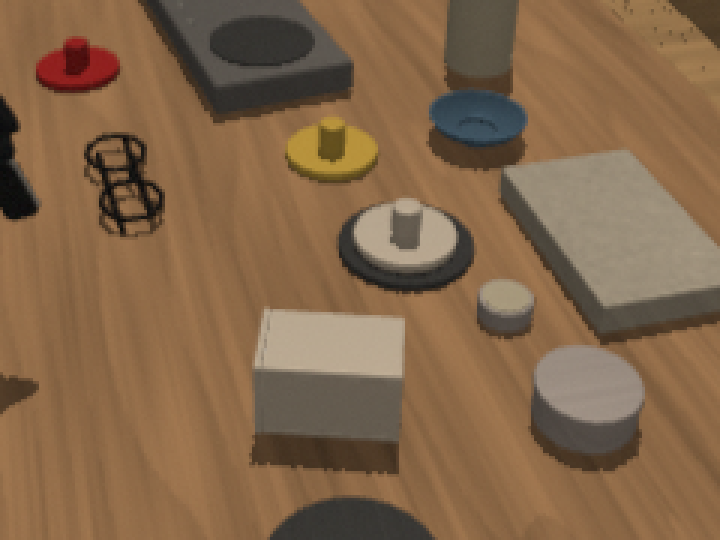

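The cup lies on its side, clear of everything, with its mouth outward. I'll go up and over to the outer side.

```bash
python3 -m handwheel '[{"dx":0,"dy":0.01,"dz":-0.05,"ax":0,"ay":0,"az":0},{"dx":0,"dy":0.02,"dz":-0.11,"ax":-0.15,"ay":0,"az":0},{"dx":0,"dy":0.0,"dz":-0.16,"ax":-0.3,"ay":0,"az":0},{"dx":0,"dy":-0.06,"dz":-0.16,"ax":-0.48,"ay":0,"az":0},{"dx":0,"dy":-0.12,"dz":-0.16,"ax":-0.66,"ay":0,"az":0}]'; python3 ori.py .58 -.325 .20 -20 -45
```

```text
time: 15.32
tool_pos: [0.362, -0.2481, 0.2715]
tool_rot: [-0.053, -0.571, 0.816, 0.077]
contact_force: [-1.1, -0.8, 1.8]
gripper_width: 1.0
t 15.32 pos [ 0.362  -0.2481  0.2715] j [-0.727 -0.298  1.875 -0.068  1.739  1.187] w 1.0 F [-1.1 -0.8  1.8]
tool z [-0.175  0.065 -0.982] x [-0.342 -0.94  -0.001]
shift [-0.0023 -0.2404  0.0271] turn [-5.978e-01  1.500e-03  4.000e-04]
```

```bash
python3 -m handwheel '[{"dx":0,"dy":-0.06,"dz":0,"ax":-0.15,"ay":0,"az":0},{"dx":0,"dy":-0.12,"dz":0,"ax":-0.3,"ay":0,"az":0},{"dx":-0.002,"dy":-0.18,"dz":0.01,"ax":-0.45,"ay":0,"az":0},{"dx":-0.002,"dy":-0.24,"dz":0.027,"ax":-0.597,"ay":0,"az":0},{"dx":-0.002,"dy":-0.24,"dz":0.027,"ax":-0.597,"ay":0,"az":0}]'; python3 -m handwheel '[{"dx":0,"dy":0,"dz":0,"ax":0,"ay":0,"az":0}]'>/dev/null; python3 ori.py .58 -.325 .20 -20 -45;python3 - <<'E'
from m import *
from plant import manip; import cv2,pickle
f=manip.grab_frame("wrist");pickle.dump(f,open("f11.pkl","wb"));cv2.imwrite("pics/w11.png",f["image"])
P=cloud(f,True);Z=P[...,2]
m=(Z>.047)&(Z<.058)&(np.hypot(P[...,0]-.51,P[...,1]+.30)<.075);c=cont(m);q=onplane(f,c,.052,True);print("cup",cv2.minAreaRect((q[:,:2]*1000).astype(np.float32)),m.sum(),np.nanmean(P[m],0))
E
```

```text
time: 15.95
tool_pos: [0.5785, -0.3235, 0.1858]
tool_rot: [-0.22, -0.53, 0.753, 0.321]
contact_force: [-0.1, -0.3, -0.5]
gripper_width: 1.004
t 16.07 pos [ 0.578  -0.3238  0.1925] j [-0.561  0.674  1.04  -0.182  2.2    1.309] w 0.999 F [ 0.3 -1.4  1.1]
tool z [-0.667  0.247 -0.703] x [-0.342 -0.94  -0.006]
shift [ 0.0003  0.0037 -0.0069] turn [0.0057 0.0038 0.0043]
cup ((517.1257934570312, -304.9537658691406), (51.868282318115234, 87.91095733642578), 70.37406158447266) 3218 [ 0.52049307 -0.30593735  0.05068128]
```

View pics/w11.png

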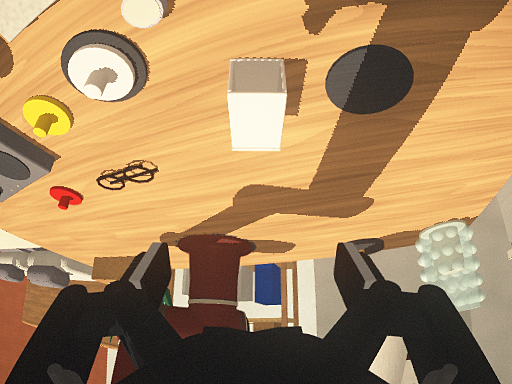

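The cup on its side is at (.517,-.305), yaw -20°, centred between the jaws at (256,100). Next is the second grasp.

```bash
python3 ori.py .585 -.33 .098 -20 -45 | tail -1;python3 ori.py .5117 -.303 .0203 -20 -45 | tail -1
```

```text
shift [ 0.0035 -0.0758  0.0631] turn [0.0013 0.0032 0.0031]
shift [ 0.0036 -0.0756  0.1732] turn [0.0013 0.0032 0.0031]
```

```bash
python3 -m handwheel '[{"dx":0.002,"dy":-0.04,"dz":0.03,"ax":0,"ay":0.003,"az":0.003},{"dx":0.0035,"dy":-0.075,"dz":0.06,"ax":0,"ay":0.003,"az":0.003},{"dx":0.0035,"dy":-0.075,"dz":0.1,"ax":0,"ay":0.003,"az":0.003},{"dx":0.0035,"dy":-0.075,"dz":0.13,"ax":0,"ay":0.003,"az":0.003},{"dx":0.0035,"dy":-0.075,"dz":0.13,"ax":0,"ay":0.003,"az":0.003}]';python3 ori.py .5117 -.303 .0203 -20 -45
```

```text
time: 16.75
tool_pos: [0.5385, -0.3132, 0.0545]
tool_rot: [-0.219, -0.529, 0.757, 0.313]
contact_force: [0.7, -1.2, -0.2]
gripper_width: 1.0
t 16.75 pos [ 0.5385 -0.3132  0.0545] j [-0.575  0.715  1.222 -0.172  1.971  1.343] w 1.0 F [ 0.7 -1.2 -0.2]
tool z [-0.664  0.242 -0.708] x [-0.343 -0.939  0.   ]
shift [-0.0004 -0.0039  0.0444] turn [-0.0006  0.0006 -0.0012]
```

```bash
python3 -m handwheel '[{"dx":0,"dy":-0.003,"dz":0.02,"ax":0,"ay":0,"az":0},{"dx":0,"dy":-0.003,"dz":0.035,"ax":0,"ay":0,"az":0},{"dx":0,"dy":-0.003,"dz":0.042,"ax":0,"ay":0,"az":0},{"dx":0,"dy":-0.003,"dz":0.042,"ax":0,"ay":0,"az":0}]';python3 ori.py .5117 -.303 .0203 -20 -45; python3 -m handwheel '[{"dx":0,"dy":0,"dz":0,"ax":0,"ay":0,"az":0},{"dx":0,"dy":0,"dz":0,"ax":0,"ay":0,"az":0},{"dx":0,"dy":0,"dz":0,"ax":0,"ay":0,"az":0},{"dx":0,"dy":0,"dz":0,"ax":0,"ay":0,"az":0},{"dx":0,"dy":0,"dz":0,"ax":0,"ay":0,"az":0}]' 255;python3 ori.py .5117 -.303 .0203 -20 -45;  python3 - <<'E'
from plant import manip; import cv2
cv2.imwrite("pics/s12.png",manip.grab_frame("side")["image"][150:330,150:390].repeat(3,0).repeat(3,1))
E
```

```text
time: 17.25
tool_pos: [0.5144, -0.3045, 0.0217]
tool_rot: [-0.219, -0.53, 0.757, 0.313]
contact_force: [-0.6, -0.1, 0.7]
gripper_width: 1.0
t 17.25 pos [ 0.5144 -0.3045  0.0217] j [-0.582  0.704  1.301 -0.174  1.902  1.348] w 1.0 F [-0.6 -0.1  0.7]
tool z [-0.664  0.241 -0.708] x [-0.343 -0.939  0.001]
shift [-0.0004  0.0012  0.0031] turn [-0.0015 -0.0001 -0.001 ]
time: 17.88
tool_pos: [0.515, -0.3047, 0.0218]
tool_rot: [-0.219, -0.53, 0.757, 0.312]
contact_force: [2.5, -1.1, 3.7]
gripper_width: 0.602
t 17.88 pos [ 0.515  -0.3047  0.0218] j [-0.582  0.704  1.3   -0.174  1.902  1.348] w 0.602 F [ 2.5 -1.1  3.7]
tool z [-0.663  0.241 -0.709] x [-0.342 -0.94   0.001]
shift [-0.0005  0.0015  0.0037] turn [-0.0023 -0.0004 -0.0011]
```

View pics/s12.png

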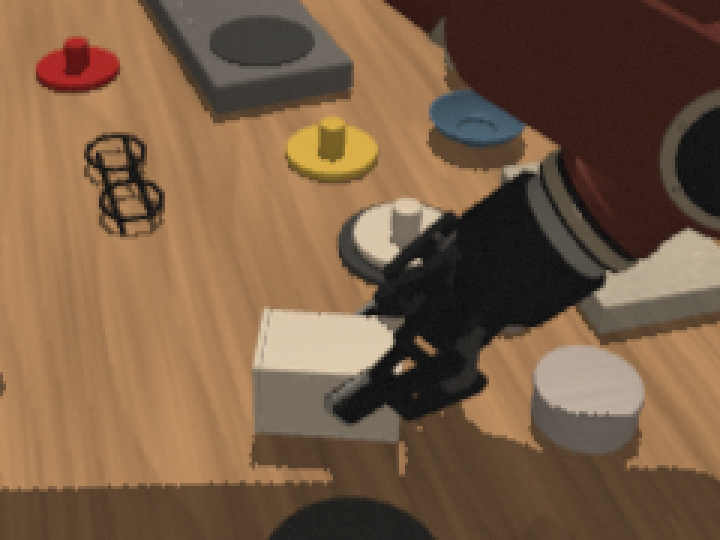

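```bash
python3 -m handwheel '[{"dx":0,"dy":0.02,"dz":-0.02,"ax":0,"ay":0,"az":0},{"dx":0,"dy":0.055,"dz":-0.055,"ax":0,"ay":0,"az":0},{"dx":0,"dy":0.095,"dz":-0.095,"ax":0,"ay":0,"az":0},{"dx":0,"dy":0.1,"dz":-0.1,"ax":0.12,"ay":0,"az":0},{"dx":0,"dy":0.1,"dz":-0.1,"ax":0.3,"ay":0,"az":0}]' ; python3 -m handwheel '[{"dx":0,"dy":0,"dz":0,"ax":0.18,"ay":0,"az":0},{"dx":0,"dy":0,"dz":0,"ax":0.36,"ay":0,"az":0},{"dx":0,"dy":0,"dz":0,"ax":0.54,"ay":0,"az":0},{"dx":0,"dy":0,"dz":0,"ax":0.72,"ay":0,"az":0},{"dx":0,"dy":0,"dz":0,"ax":0.9,"ay":0,"az":0}]'; python3 ori.py .53 .0 .18 10 40
```

```text
time: 18.55
tool_pos: [0.5152, -0.3048, 0.1646]
tool_rot: [-0.136, -0.557, 0.796, 0.193]
contact_force: [0.1, -0.3, -3.6]
gripper_width: 0.603
time: 19.18
tool_pos: [0.5137, -0.3039, 0.1641]
tool_rot: [0.119, -0.561, 0.801, -0.172]
contact_force: [0.1, 1.7, -0.4]
gripper_width: 0.605
t 19.18 pos [ 0.5137 -0.3039  0.1641] j [-0.73  -0.217  2.023  0.186  0.949  1.11 ] w 0.605 F [ 0.1  1.7 -0.4]
tool z [ 0.384 -0.142 -0.912] x [-0.342 -0.94   0.002]
shift [-0.2911  0.0742 -0.0513] turn [ 0.2708 -0.2805 -0.4442]
```

Now I'll carry the cup toward the plate while finishing the tilt and yaw.

```bash
python3 -m handwheel '[{"dx":-0.06,"dy":0.015,"dz":-0.01,"ax":0.056,"ay":-0.056,"az":-0.09},{"dx":-0.12,"dy":0.03,"dz":-0.02,"ax":0.11,"ay":-0.112,"az":-0.18},{"dx":-0.18,"dy":0.045,"dz":-0.03,"ax":0.165,"ay":-0.17,"az":-0.27},{"dx":-0.24,"dy":0.06,"dz":-0.04,"ax":0.22,"ay":-0.225,"az":-0.36},{"dx":-0.291,"dy":0.074,"dz":-0.051,"ax":0.271,"ay":-0.28,"az":-0.444}]' ; python3 ori.py .575 .12 .15 30 45
```

```text
time: 19.8
tool_pos: [0.5296, 0.0018, 0.1789]
tool_rot: [-0.262, 0.721, -0.603, 0.217]
contact_force: [0.5, -0.3, -1.7]
gripper_width: 0.599
t 19.8 pos [0.5296 0.0018 0.1789] j [-0.297 -0.59   2.333  0.42   0.809  0.897] w 0.599 F [ 0.5 -0.3 -1.7]
tool z [ 0.629  0.116 -0.769] x [ 0.178 -0.984 -0.003]
shift [-0.1081 -0.0318  0.0645] turn [ 0.0901 -0.2303 -0.257 ]
```

```bash
python3 -m handwheel '[{"dx":-0.05,"dy":-0.015,"dz":0.03,"ax":0.045,"ay":-0.115,"az":-0.128},{"dx":-0.108,"dy":-0.03,"dz":0.063,"ax":0.09,"ay":-0.23,"az":-0.257},{"dx":-0.108,"dy":-0.03,"dz":0.063,"ax":0.09,"ay":-0.23,"az":-0.257},{"dx":-0.108,"dy":-0.03,"dz":0.063,"ax":0.09,"ay":-0.23,"az":-0.257}]' ; python3 ori.py .5736 .121 .09 30 45
python3 - <<'E'
from plant import manip; import cv2,pickle
from h import *
for n in("side","scene","wrist"):
    f=manip.grab_frame(n);pickle.dump(f,open(f"f13{n}.pkl","wb"))
    c=f["image"][60:200,150:320] if n=="side" else (f["image"][80:220,230:400] if n=="scene" else f["image"])
    cv2.imwrite(f"pics/{n}13.png",cv2.resize(c,None,fx=3,fy=3) if n!="wrist" else c)
E
```

```text
time: 20.3
tool_pos: [0.5741, 0.1171, 0.1502]
tool_rot: [-0.331, 0.799, -0.464, 0.192]
contact_force: [0.6, 0.4, -1.9]
gripper_width: 0.6
t 20.3 pos [0.5741 0.1171 0.1502] j [-0.138 -0.357  2.26   0.725  0.708  0.479] w 0.6 F [ 0.6  0.4 -1.9]
tool z [ 0.613  0.351 -0.708] x [ 0.496 -0.868 -0.   ]
shift [-0.0037  0.0415  0.0437] turn [ 0.0012 -0.003  -0.0031]
```

View pics/side13.png

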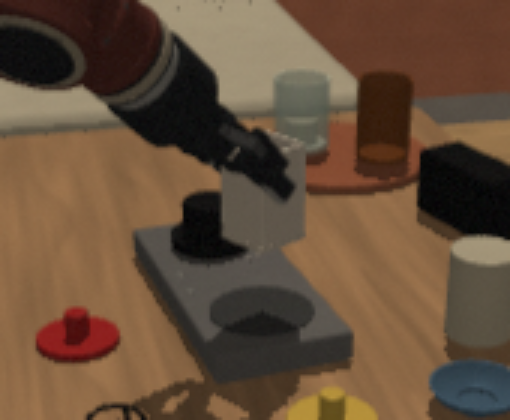

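View pics/scene13.png

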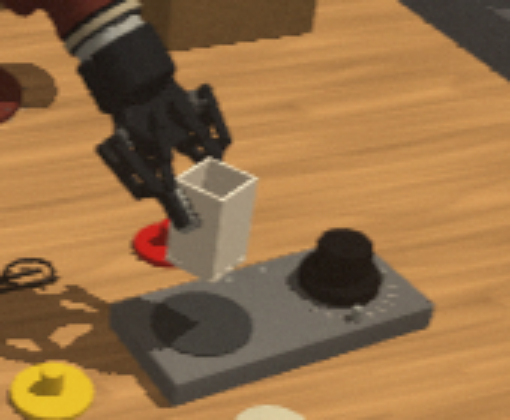

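View pics/wrist13.png

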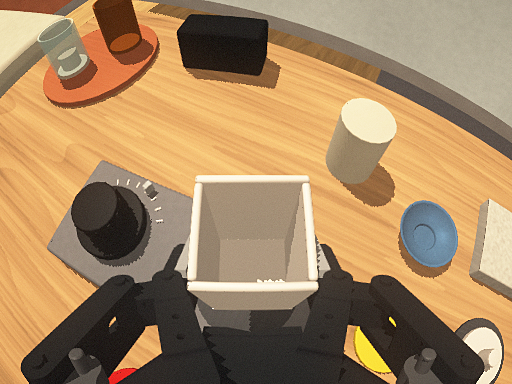

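The cup is mouth up and upright over the plate. I'll check its rim centre and level from the wrist depth before lowering it.

Run:
```python
import pickle; from m import *
for n in("wrist","scene","side"):
    f=pickle.load(open(f"f13{n}.pkl","rb"));P=cloud(f,n=="wrist");Z=P[...,2];I=f["image"].astype(int)
    m=(np.hypot(P[...,0]-.57,P[...,1]-.119)<.05)&(Z>.187)&(Z<.205)&(I.min(2)>110)
    q=P[m];print(n,m.sum(),q.mean(0) if len(q) else 0, cv2.minAreaRect((q[:,:2]*1000).astype(np.float32)) if len(q)>5 else 0)
    if len(q)>20: print(np.linalg.lstsq(np.c_[q[:,:2],np.ones(len(q))],q[:,2],rcond=None)[0])
```

```text
wrist 4606 [0.57044721 0.11270471 0.19090646] ((571.6502685546875, 114.16740417480469), (52.64857864379883, 63.928871154785156), 29.449731826782227)
[-0.0064805  -0.00040794  0.19464921]
scene 84 [0.57444036 0.11272767 0.19050388] ((573.140380859375, 112.40528869628906), (53.219364166259766, 53.59141540527344), 29.754581451416016)
[0.00251586 0.00120755 0.18892255]
side 2 [0.59245758 0.10695308 0.19057498] 0
```

```bash
python3 ori.py .573 .1225 .086 30 45 |tail -1; python3 -m handwheel '[{"dx":-0.003,"dy":0.02,"dz":0.022,"ax":0,"ay":0,"az":0},{"dx":-0.005,"dy":0.035,"dz":0.037,"ax":0,"ay":-0.002,"az":-0.002},{"dx":-0.005,"dy":0.044,"dz":0.046,"ax":0,"ay":-0.002,"az":-0.002},{"dx":-0.005,"dy":0.044,"dz":0.046,"ax":0,"ay":-0.002,"az":-0.002}]'; python3 ori.py .573 .1225 .078 30 45
```

```text
shift [-0.0067  0.0453  0.0474] turn [-0.0012 -0.0055 -0.0035]
time: 20.95
tool_pos: [0.5729, 0.1211, 0.0861]
tool_rot: [-0.331, 0.799, -0.464, 0.191]
contact_force: [0.7, 0.2, -1.4]
gripper_width: 0.604
t 20.95 pos [0.5729 0.1211 0.0861] j [-0.129 -0.236  2.291  0.864  0.596  0.309] w 0.604 F [ 0.7  0.2 -1.4]
tool z [ 0.613  0.351 -0.708] x [ 0.497 -0.868 -0.001]
shift [-0.0012  0.0052  0.0063] turn [ 0.0011 -0.0021 -0.0031]
```

Now small lowering steps, watching the force.

```bash
python3 -m handwheel '[{"dx":-0.001,"dy":0.003,"dz":0.003,"ax":0,"ay":0,"az":0},{"dx":-0.001,"dy":0.006,"dz":0.006,"ax":0,"ay":0,"az":0},{"dx":-0.001,"dy":0.006,"dz":0.006,"ax":0,"ay":0,"az":0}]'; python3 -m handwheel '[{"dx":0,"dy":0.0015,"dz":0.0015,"ax":0,"ay":0,"az":0}]';python3 ori.py .573 .1225 .0755 30 45
```

```text
time: 21.32
tool_pos: [0.5729, 0.1227, 0.0781]
tool_rot: [-0.331, 0.8, -0.463, 0.192]
contact_force: [0.1, 0.2, -2.5]
gripper_width: 0.6
time: 21.45
tool_pos: [0.5737, 0.1227, 0.077]
tool_rot: [-0.332, 0.799, -0.463, 0.192]
contact_force: [-4.8, -0.2, 7.9]
gripper_width: 0.599
t 21.45 pos [0.5737 0.1227 0.077 ] j [-0.125 -0.214  2.293  0.895  0.578  0.274] w 0.599 F [-4.8 -0.2  7.9]
tool z [ 0.614  0.352 -0.706] x [ 0.498 -0.867  0.   ]
shift [-0.0001  0.0016  0.0006] turn [-0.0015 -0.0021 -0.0014]
```

```bash
python3 -m handwheel '[{"dx":0,"dy":-0.0005,"dz":-0.0005,"ax":0,"ay":0,"az":0},{"dx":0,"dy":-0.0005,"dz":-0.0005,"ax":0,"ay":0,"az":0},{"dx":0,"dy":-0.0005,"dz":-0.0005,"ax":0,"ay":0,"az":0},{"dx":0,"dy":-0.0005,"dz":-0.0005,"ax":0,"ay":0,"az":0}]' 0; python3 -m handwheel '[{"dx":0,"dy":0,"dz":-0.03,"ax":0,"ay":0,"az":0},{"dx":0,"dy":0,"dz":-0.07,"ax":0,"ay":0,"az":0},{"dx":0,"dy":0,"dz":-0.12,"ax":0,"ay":0,"az":0},{"dx":0,"dy":0,"dz":-0.16,"ax":0,"ay":0,"az":0},{"dx":0,"dy":0,"dz":-0.16,"ax":0,"ay":0,"az":0}]'; python3 ori.py .5 .25 .28 30 0
python3 - <<'E'
import pickle; from m import *
from plant import manip
for n in("wrist","scene","side"):
    f=manip.grab_frame(n);P=cloud(f,n=="wrist");Z=P[...,2];I=f["image"].astype(int);pickle.dump(f,open(f"f14{n}.pkl","wb"))
    cv2.imwrite(f"pics/{n}14.png",f["image"])
    m=(np.hypot(P[...,0]-.57,P[...,1]-.119)<.05)&(Z>.111)&(Z<.125)&(I.min(2)>90)
    q=P[m];print(n,m.sum(), cv2.minAreaRect((q[:,:2]*1000).astype(np.float32)) if len(q)>5 else 0)
    if len(q)>20: print(np.linalg.lstsq(np.c_[q[:,:2],np.ones(len(q))],q[:,2],rcond=None)[0],q.mean(0))
E
```

```text
time: 21.95
tool_pos: [0.5731, 0.1227, 0.0768]
tool_rot: [-0.331, 0.8, -0.463, 0.192]
contact_force: [0.3, 0.3, 0.6]
gripper_width: 0.998
time: 22.58
tool_pos: [0.4759, 0.065, 0.1942]
tool_rot: [-0.332, 0.799, -0.462, 0.196]
contact_force: [-0.2, 0.5, 0.5]
gripper_width: 0.998
t 22.57 pos [0.4759 0.065  0.1942] j [-0.353 -0.796  2.45   0.685  1.027  0.471] w 0.998 F [-0.2  0.5  0.5]
tool z [ 0.62   0.348 -0.703] x [ 0.496 -0.868  0.007]
shift [-0.1481 -0.1409  0.0191] turn [-0.7913 -0.0084 -0.0019]
wrist 1044 ((569.9627685546875, 120.32672119140625), (51.944637298583984, 51.478763580322266), 29.92731475830078)
[-2.31565262e-03  3.11020352e-05  1.17354919e-01] [0.56795589 0.11910971 0.11604344]
scene 126 ((570.7687377929688, 120.52000427246094), (52.11804962158203, 59.11991500854492), 32.74848556518555)
[ 0.00906719 -0.01176188  0.11173221] [0.57233717 0.11867743 0.11552583]
side 66 ((569.6226806640625, 119.98621368408203), (52.24911880493164, 52.18865966796875), 30.986574172973633)
[0.00570074 0.00196834 0.11348696] [0.57017263 0.11531797 0.11696435]
```

View pics/wrist14.png

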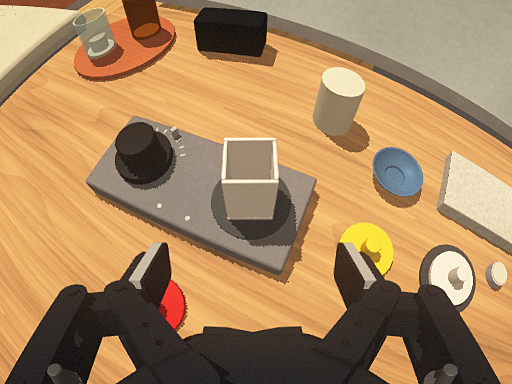

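View pics/scene14.png

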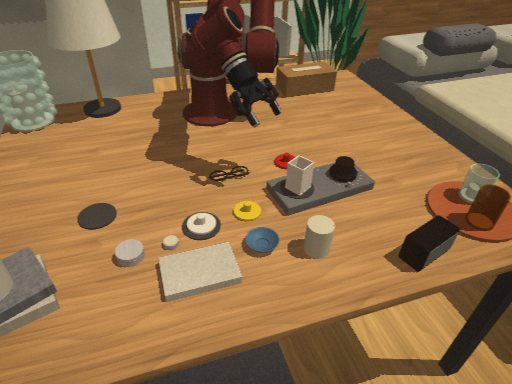

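The cup is at (.570,.120), level and free, and the plate centre is about (.570,.119). Next I'll move above the wheel.

```bash
python3 ori.py .50 .20 .30 60 10|tail -1;  python3 ori.py .552 .272 .26 90 0|tail -1
```

```text
shift [-0.1032 -0.1412 -0.0164] turn [-0.5955 -0.2449 -0.4744]
shift [-0.1397 -0.1702  0.0691] turn [-0.71   -0.4092 -0.9937]
```

```bash
python3 -m handwheel '[{"dx":-0.02,"dy":-0.05,"dz":-0.02,"ax":-0.12,"ay":-0.05,"az":-0.1},{"dx":-0.04,"dy":-0.09,"dz":-0.03,"ax":-0.24,"ay":-0.1,"az":-0.2},{"dx":-0.07,"dy":-0.12,"dz":-0.025,"ax":-0.36,"ay":-0.15,"az":-0.3},{"dx":-0.1,"dy":-0.14,"dz":-0.016,"ax":-0.48,"ay":-0.2,"az":-0.4},{"dx":-0.103,"dy":-0.141,"dz":-0.016,"ax":-0.595,"ay":-0.245,"az":-0.474}]'; python3 ori.py .552 .272 .23 90 0
```

```text
time: 23.35
tool_pos: [0.5006, 0.203, 0.299]
tool_rot: [-0.082, 0.963, -0.254, 0.021]
contact_force: [-0.4, 0.5, 0.1]
gripper_width: 1.001
t 23.35 pos [0.5006 0.203  0.299 ] j [ 0.178 -0.271  1.807  0.132  1.498  0.692] w 1.001 F [-0.4  0.5  0.1]
tool z [ 0.082  0.148 -0.986] x [ 0.87  -0.493 -0.002]
shift [ 0.0109 -0.0725  0.0824] turn [-0.1669 -0.0416 -0.515 ]
```

```bash
python3 -m handwheel '[{"dx":0.002,"dy":-0.02,"dz":0.02,"ax":-0.05,"ay":-0.013,"az":-0.17},{"dx":0.005,"dy":-0.04,"dz":0.04,"ax":-0.1,"ay":-0.026,"az":-0.34},{"dx":0.011,"dy":-0.072,"dz":0.08,"ax":-0.167,"ay":-0.042,"az":-0.515},{"dx":0.011,"dy":-0.072,"dz":0.08,"ax":-0.167,"ay":-0.042,"az":-0.515},{"dx":0.011,"dy":-0.072,"dz":0.08,"ax":-0.167,"ay":-0.042,"az":-0.515}]'; python3 ori.py .552 .272 .23 90 0;python3 - <<'E'
from m import *
from plant import manip; import cv2,pickle
f=manip.grab_frame("wrist");pickle.dump(f,open("f15.pkl","wb"));cv2.imwrite("pics/w15.png",f["image"])
P=cloud(f,True);Z=P[...,2]
m=(np.hypot(P[...,0]-.552,P[...,1]-.272)<.05)&(Z>.074)&(Z<.09);print("top",P[m].mean(0),circ(onplane(f,cont(m),.08,True)))
print(proj(f,[.552,.272,.04],True))
E
```

```text
time: 23.98
tool_pos: [0.5519, 0.2683, 0.2321]
tool_rot: [-0.001, 1.0, -0.004, 0.001]
contact_force: [-0.1, 0.1, 0.1]
gripper_width: 0.997
t 23.98 pos [0.5519 0.2683 0.2321] j [3.310e-01 2.400e-02 1.641e+00 1.000e-03 1.474e+00 3.380e-01] w 0.997 F [-0.1  0.1  0.1]
tool z [ 0.002  0.001 -1.   ] x [ 1.    -0.007  0.002]
shift [ 0.0001 -0.0037  0.0021] turn [-0.0015 -0.0017 -0.0072]
top [0.55195749 0.2738621  0.07875778] (array([0.55196213, 0.27376746]), np.float64(0.025102167783805973))
[[251.03307229 164.46981581]]
```

View pics/w15.png

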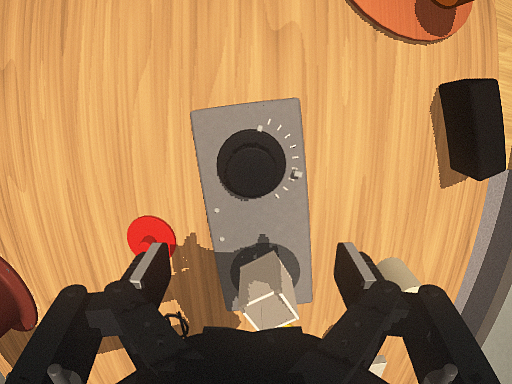

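The wheel is at (251,164). The pointer fin shows near (261,128) and the rider near (297,175). I'll measure both angles.

Run:
```python
from m import *; import pickle
f=pickle.load(open("f15.pkl","rb"));I=f["image"]
cv2.imwrite("pics/w15c.png",cv2.resize(I[110:215,200:320],None,fx=6,fy=6,interpolation=cv2.INTER_CUBIC))
g=I.astype(int).min(2)
v,u=np.mgrid[:384,:512]
m=((g>150)&(u>205)&(u<310)&(v>112)&(v<210)).astype(np.uint8)
n,l,s,c=cv2.connectedComponentsWithStats(m)
yaw=np.radians(6.58)
for i in range(1,n):
    p=onplane(f,c[i],.044,True)[0]; d=p[:2]-[.552,.273]; print(c[i].round(1),s[i,4],"r",np.hypot(*d).round(4),"ang",(np.arctan2(d[1],d[0])-yaw).round(3))
```

```text
[268.7 121.4] 12 r 0.0525 ang 1.068
[259.5 127.7] 26 r 0.0428 ang 1.227
[279.2 126.7] 13 r 0.0532 ang 0.819
[286.8 135.7] 11 r 0.0518 ang 0.567
[292.7 145.6] 10 r 0.0517 ang 0.313
[294.8 156.8] 13 r 0.0505 ang 0.055
[294.5 167.9] 11 r 0.0499 ang -0.203
[298.2 173.4] 36 r 0.0554 ang -0.313
[288.8 178. ] 4 r 0.0464 ang -0.475
[292.6 179.4] 5 r 0.0512 ang -0.474
[284.8 187.8] 10 r 0.0481 ang -0.738
[276.7 195.6] 9 r 0.0479 ang -1.016
[216.3 208.6] 7 r 0.0677 ang -2.352
```

View pics/w15c.png

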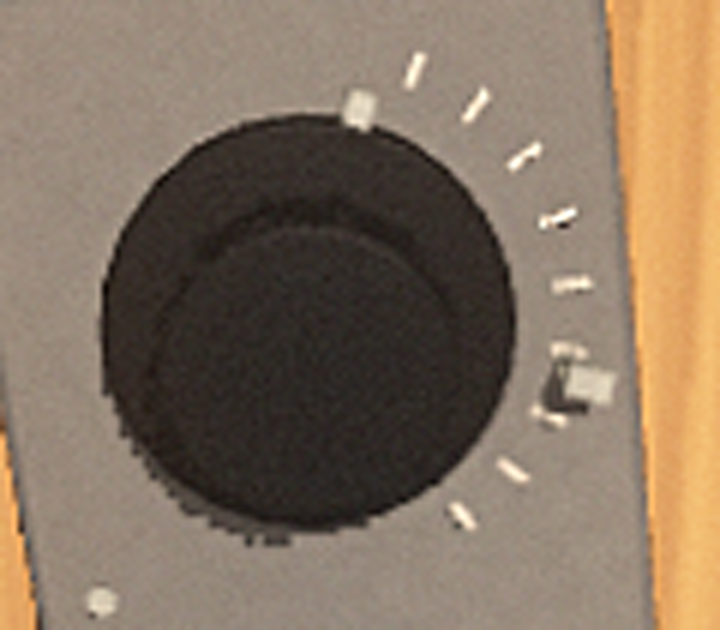

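Pointer at 1.23, rider at -0.31, so the wheel needs 1.54 rad clockwise (az +1.54). Descending to the grip.

```bash
python3 -m handwheel '[{"dx":0,"dy":-0.0045,"dz":0.05,"ax":0,"ay":0,"az":-0.007},{"dx":0,"dy":-0.0045,"dz":0.11,"ax":0,"ay":0,"az":-0.007},{"dx":0,"dy":-0.0045,"dz":0.15,"ax":0,"ay":0,"az":-0.007},{"dx":0,"dy":-0.0045,"dz":0.172,"ax":0,"ay":0,"az":-0.007},{"dx":0,"dy":-0.0045,"dz":0.172,"ax":0,"ay":0,"az":-0.007}]'; python3 ori.py .552 .273 .056 90 0
```

```text
time: 24.65
tool_pos: [0.5531, 0.2721, 0.0626]
tool_rot: [-0.001, 1.0, -0.001, 0.003]
contact_force: [-0.8, -0.3, 0.3]
gripper_width: 1.002
t 24.65 pos [0.5531 0.2721 0.0626] j [3.360e-01 1.870e-01 1.763e+00 1.000e-03 1.186e+00 3.380e-01] w 1.002 F [-0.8 -0.3  0.3]
tool z [ 0.005  0.002 -1.   ] x [ 1.    -0.002  0.005]
shift [-0.0011 -0.0009  0.0066] turn [-0.0025 -0.0051 -0.0017]
```

```bash
python3 -m handwheel '[{"dx":-0.001,"dy":-0.001,"dz":0.004,"ax":0,"ay":0,"az":0},{"dx":-0.001,"dy":-0.001,"dz":0.004,"ax":0,"ay":0,"az":0}]'; python3 ori.py .552 .273 .056 90 0; python3 -m handwheel '[{"dx":0,"dy":0,"dz":0,"ax":0,"ay":0,"az":0},{"dx":0,"dy":0,"dz":0,"ax":0,"ay":0,"az":0},{"dx":0,"dy":0,"dz":0,"ax":0,"ay":0,"az":0},{"dx":0,"dy":0,"dz":0,"ax":0,"ay":0,"az":0}]' 255; python3 ori.py .552 .273 .056 90 0
```

```text
time: 24.9
tool_pos: [0.5536, 0.2741, 0.0608]
tool_rot: [-0.002, 1.0, -0.0, 0.004]
contact_force: [0.1, -0.1, -0.1]
gripper_width: 1.001
t 24.9 pos [0.5536 0.2741 0.0608] j [3.390e-01 1.900e-01 1.764e+00 1.000e-03 1.179e+00 3.400e-01] w 1.001 F [ 0.1 -0.1 -0.1]
tool z [ 0.009  0.004 -1.   ] x [ 1.    -0.001  0.009]
shift [-0.0017  0.0011  0.0048] turn [-0.0038 -0.0089 -0.0009]
time: 25.4
tool_pos: [0.5511, 0.2738, 0.0599]
tool_rot: [-0.001, 1.0, -0.0, 0.001]
contact_force: [-8.2, -0.3, 8.2]
gripper_width: 0.584
t 25.4 pos [0.5511 0.2738 0.0599] j [0.34  0.19  1.765 0.002 1.184 0.34 ] w 0.584 F [-8.2 -0.3  8.2]
tool z [ 0.002  0.002 -1.   ] x [ 1.    -0.001  0.002]
shift [0.0009 0.0008 0.0039] turn [-0.0024 -0.0022 -0.0009]
```

```bash
python3 -m handwheel '[{"dx":0,"dy":0,"dz":0,"ax":0,"ay":0,"az":0.13},{"dx":0,"dy":0,"dz":0,"ax":0,"ay":0,"az":0.28},{"dx":0,"dy":0,"dz":0,"ax":0,"ay":0,"az":0.43},{"dx":0,"dy":0,"dz":0,"ax":0,"ay":0,"az":0.58},{"dx":0,"dy":0,"dz":0,"ax":0,"ay":0,"az":0.72}]'; python3 -m handwheel '[{"dx":0,"dy":0,"dz":0,"ax":0,"ay":0,"az":0.15},{"dx":0,"dy":0,"dz":0,"ax":0,"ay":0,"az":0.3},{"dx":0,"dy":0,"dz":0,"ax":0,"ay":0,"az":0.45},{"dx":0,"dy":0,"dz":0,"ax":0,"ay":0,"az":0.58},{"dx":0,"dy":0,"dz":0,"ax":0,"ay":0,"az":0.68}]';  python3 -m handwheel '[{"dx":0,"dy":0,"dz":0,"ax":0,"ay":0,"az":0.07},{"dx":0,"dy":0,"dz":0,"ax":0,"ay":0,"az":0.135},{"dx":0,"dy":0,"dz":0,"ax":0,"ay":0,"az":0.135},{"dx":0,"dy":0,"dz":0,"ax":0,"ay":0,"az":0.135}]';python3 ori.py .552 .273 .056 90 0
python3 - <<'E'
from plant import manip; import cv2,pickle
f=manip.grab_frame("wrist");pickle.dump(f,open("f16.pkl","wb"));cv2.imwrite("pics/w16.png",f["image"])
f=manip.grab_frame("scene");cv2.imwrite("pics/sc16.png",cv2.resize(f["image"][120:220,250:390],None,fx=5,fy=5))
E
```

```text
time: 26.02
tool_pos: [0.5518, 0.2735, 0.0599]
tool_rot: [-0.002, 0.935, -0.355, 0.002]
contact_force: [-5.3, -2.1, 7.7]
gripper_width: 0.586
time: 26.65
tool_pos: [0.5522, 0.2729, 0.06]
tool_rot: [-0.002, 0.764, -0.646, 0.002]
contact_force: [-4.7, -3.4, 7.2]
gripper_width: 0.586
time: 27.15
tool_pos: [0.5521, 0.2727, 0.06]
tool_rot: [-0.001, 0.719, -0.695, 0.002]
contact_force: [-4.9, -3.0, 6.6]
gripper_width: 0.586
t 27.15 pos [0.5521 0.2727 0.06  ] j [ 0.339  0.19   1.765 -0.002  1.183  1.875] w 0.586 F [-4.9 -3.   6.6]
tool z [ 0.004 -0.    -1.   ] x [ 0.035 -0.999  0.   ]
shift [-0.0003  0.0001  0.004 ] turn [-0.0033 -0.0037 -1.5355]
```

View pics/w16.png

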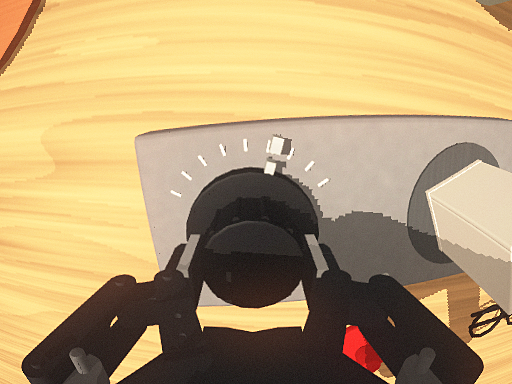

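View pics/sc16.png

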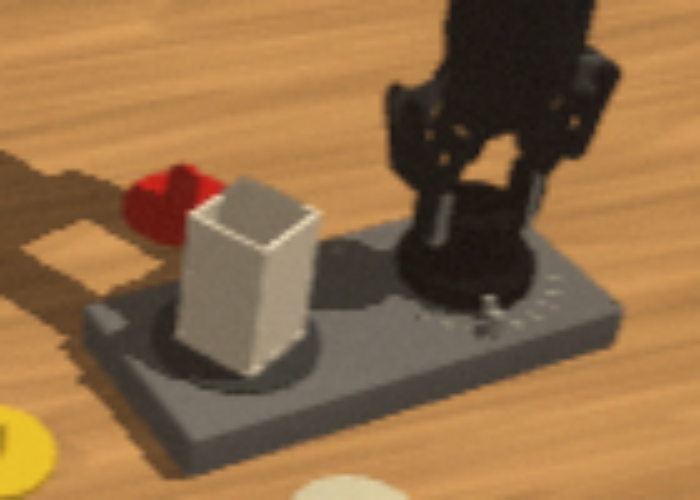

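The pointer at (271,168) looks aligned with the rider at (280,146). I'll release, rise straight up and measure.

```bash
python3 -m handwheel '[{"dx":0,"dy":0,"dz":0,"ax":0,"ay":0,"az":0},{"dx":0,"dy":0,"dz":0,"ax":0,"ay":0,"az":0},{"dx":0,"dy":0,"dz":0,"ax":0,"ay":0,"az":0},{"dx":0,"dy":0,"dz":0,"ax":0,"ay":0,"az":0}]' 0;  python3 -m handwheel '[{"dx":0,"dy":0,"dz":-0.03,"ax":0,"ay":0,"az":0},{"dx":0,"dy":0,"dz":-0.07,"ax":0,"ay":0,"az":0},{"dx":0,"dy":0,"dz":-0.12,"ax":0,"ay":0,"az":0},{"dx":0,"dy":0,"dz":-0.17,"ax":0,"ay":0,"az":0},{"dx":0,"dy":0,"dz":-0.17,"ax":0,"ay":0,"az":0}]'
python3 - <<'E'
from m import *
from plant import manip; import pickle
f=manip.grab_frame("wrist");pickle.dump(f,open("f17.pkl","wb"));I=f["image"];cv2.imwrite("pics/w17.png",I)
P=cloud(f,True);Z=P[...,2]
m=(np.hypot(P[...,0]-.552,P[...,1]-.273)<.05)&(Z>.074)&(Z<.09);ax=circ(onplane(f,cont(m),.08,True));print("top",ax)
g=I.astype(int).min(2); D=onplane(f,np.c_[np.tile(np.arange(512),384),np.repeat(np.arange(384),512)],.044,True).reshape(384,512,3)
r=np.hypot(D[...,0]-.552,D[...,1]-.273); m=(g>150)&(r<.07)
n,l,s,c=cv2.connectedComponentsWithStats(m.astype(np.uint8))
for i in range(1,n):
    p=onplane(f,c[i],.044,True)[0]; d=p[:2]-[.552,.273]; print(c[i].round(1),s[i,4],"r",np.hypot(*d).round(4),"ang",(np.arctan2(d[1],d[0])-np.radians(6.58)).round(3))
u,v=proj(f,[.60,.255,.04],True)[0].astype(int);cv2.imwrite("pics/w17c.png",cv2.resize(I[v-40:v+60,u-60:u+60],None,fx=6,fy=6,interpolation=cv2.INTER_CUBIC))
E
```

```text
time: 27.75
tool_pos: [0.5525, 0.2737, 0.0587]
tool_rot: [-0.003, 0.719, -0.695, 0.001]
contact_force: [0.3, -0.7, -0.8]
gripper_width: 0.998
time: 28.38
tool_pos: [0.5542, 0.2742, 0.2355]
tool_rot: [-0.008, 0.719, -0.695, 0.004]
contact_force: [-0.2, 0.4, 0.1]
gripper_width: 0.996
top (array([0.5530906 , 0.27271344]), np.float64(0.025245146247087392))
[265.  126.5] 50 r 0.0548 ang -0.303
[250.7 126.8] 14 r 0.0532 ang -0.007
[239.4 129.3] 13 r 0.0529 ang 0.239
[273.5 130.8] 10 r 0.0533 ang -0.499
[228.8 134.2] 12 r 0.0531 ang 0.488
[262.7 136.9] 22 r 0.0428 ang -0.307
[283.3 137. ] 10 r 0.0531 ang -0.747
[220.  141.9] 12 r 0.0529 ang 0.741
[290.7 146. ] 11 r 0.0521 ang -1.002
[214.2 151.6] 13 r 0.052 ang 0.99
[236. 220.] 1 r 0.0626 ang 2.704
```

View pics/w17c.png

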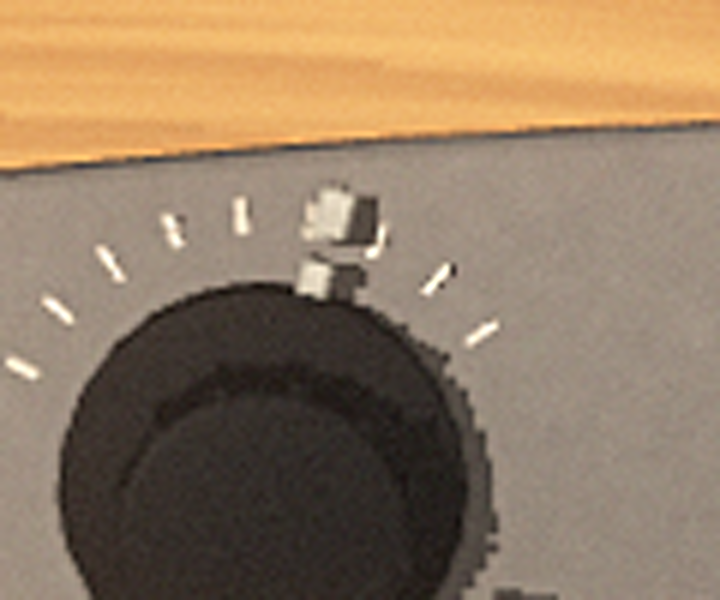

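View pics/w17.png

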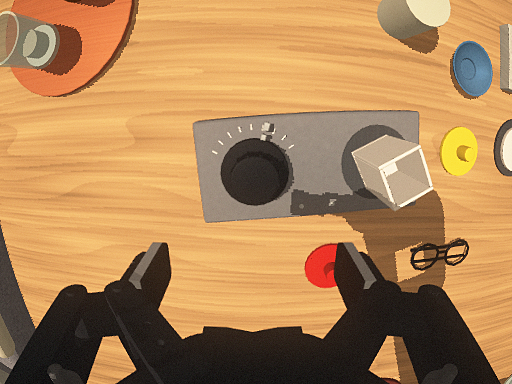

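The pointer (-0.307) lines up with the rider (-0.303), and the rider hasn't moved. One last check of everything before handing in.

```bash
python3 -m handwheel '[{"dx":0,"dy":0,"dz":0,"ax":0,"ay":0,"az":0},{"dx":0,"dy":0,"dz":0,"ax":0,"ay":0,"az":0}]' >/dev/null
python3 - <<'E'
from m import *
from plant import manip
for n in("scene","side"):
    f=manip.grab_frame(n);P=cloud(f);Z=P[...,2];I=f["image"].astype(int)
    m=(np.hypot(P[...,0]-.57,P[...,1]-.119)<.05)&(Z>.111)&(Z<.125)&(I.min(2)>90);q=P[m]
    print(n,m.sum(),cv2.minAreaRect((q[:,:2]*1000).astype(np.float32))[:2])
    m=(np.hypot(P[...,0]-.611,P[...,1]+.166)<.05)&(Z>.009)&(Z<.02)&(I.min(2)>110);print("lid",circ(onplane(f,cont(m),.014)))
    cv2.imwrite(f"pics/{n}18.png",f["image"])
s=manip.state();print(s["time"],np.abs(s["joint_vel"]).max())
E
```

```text
scene 128 ((571.2380981445312, 117.90705108642578), (53.8525390625, 53.50196838378906))
lid (array([ 0.61333149, -0.16704497]), np.float64(0.032410372150896156))
side 48 ((570.868408203125, 119.54751586914062), (54.30449295043945, 51.95094680786133))
lid (array([ 0.60839798, -0.16823355]), np.float64(0.030892299654741977))
28.775 0.008379987716599603
```

View pics/scene18.png

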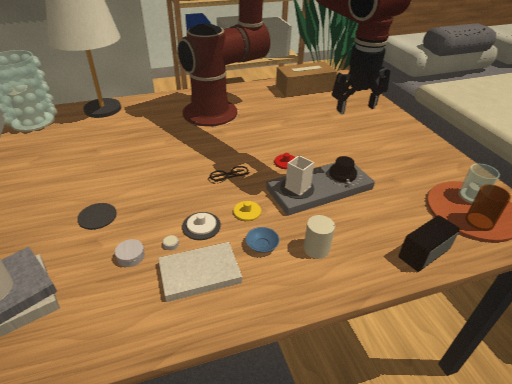

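The final scene shows the lid on its coaster (201,226), the cup mouth up on the plate (299,177), the bystanders where they were, and the arm clear.

Run:
```python
from plant import manip
print(manip.job_done())
```

```text
the job is handed in; nothing more can be done
None
```

The job is handed in at about 28.8 s of the 72 s allowed, and no verdict was reported.

**What I did:**
- **Lid:** I set it on the left-hand coaster.
- **Cup:** I turned it over in two 90° swings, laying it on its side in between, and stood it mouth up on the plate.
- **Wheel:** I gripped it from above, turned it 1.54 rad clockwise and let go.

**Last checks:**
- **Lid:** level and about 1 mm from the coaster centre in the wrist view after release. The final scene and side views put it within about 4 mm, but they differ from each other by about 5 mm in x.
- **Cup:** level and about 1 to 2 mm from the plate centre. My plate centre is an average of two estimates that differed by about 4 mm in y. Contact force when I set it down was about 9 N.
- **Wheel:** pointer at -0.307 rad and rider at -0.303 rad. The rider read -0.313 before the turn, so it did not move beyond measurement noise.
- **Everything else:** the bystanders look unmoved in the scene image, though I did not measure each one. The gripper was open and clear of everything.

None of the checks failed.

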